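# Make up two spare-part kits for the paste printers

## Task

Make up the two kits. The tray with one bay gets the long rod and the tall square motor; the tray with two bays gets the short rod, the flat round motor in its bigger bay and the bearing block in its smaller bay. Lay each rod lengthwise on its tray's ribbed bed, in a notch of both ribs and about centred, stand the motors (shaft up) and the block flat on the floor of their bays, setting everything down rather than dropping it, and do not knock over the paste cartridge.

Things in the scene. Friction and masses are not known exactly. Their poses are not given: they have to be found in the camera images.
- tray_one: Fixed white tray with blue ribs and walls, 190 (x) x 150 (y) mm, ONE bay; origin under its centre on the bench. Floor 4 mm up. Bed: cross ribs at x -30, +30, 8 thick, y -67 to -11, 23 high with teeth; rod notches at y -55, -39, -23 (any will do); a rod laid there along x has its axis 25 above the bench. Bay 66 x 66 mm inside, centre (0, +36), walls 4 thick, tops 12 above the bench.
- tray_two: Fixed white tray with blue ribs and walls, 190 (x) x 150 (y) mm, TWO bays; origin under its centre on the bench. Floor 4 mm up. Bed: cross ribs at x -30, +30, 8 thick, y -67 to -11, 23 high with teeth; rod notches at y -55, -39, -23 (any will do); a rod laid there along x has its axis 25 above the bench. Bays: 66 x 66 mm inside, centre (-45, +36); 54 (x) x 66, centre (+45, +36), walls 4 thick, tops 12 above the bench.
- rod_long: Long steel rod, diameter 12 mm, length 130 mm, 115 g; origin at its middle on its axis, x along it. Starts on a grey cradle, axis 21 mm above the bench: plate 70 x 32 x 3 mm, two notched supports 27 mm either side of the rod's middle (8 mm thick, 24 mm wide, 19 mm high); grip it across its middle, between the supports, where it hangs 12 mm above the plate.
- rod_short: Short bright steel guide rod, diameter 12 mm, length 85 mm, 75 g; origin at its middle on its axis, x along the rod. At the start it lies on a second grey stock cradle, just like the long rod's, axis 21 mm above the bench.
- motor_tall: Tall square stepper motor, a black and aluminium block 42 x 42 mm and 44 mm high, about 280 g, with a thin shaft (5 mm) standing 18 mm above its top; origin at the centre of its underside, z along the shaft, x and y square to its sides. Stands shaft up on the bench.
- motor_flat: Flat round stepper motor, a black and aluminium drum of diameter 42 mm and 26 mm high, about 160 g, with a thin shaft (5 mm) standing 18 mm above its top; origin at the centre of its underside, z along the shaft. Stands shaft up on the bench.
- bearing_block: Aluminium bearing block 34 (x) x 30 (y) x 28 (z) mm, about 90 g, with a dark bore of 14 mm along x; origin at the centre of its underside. Stands on the bench.
- cartridge: Paste cartridge, a bystander to leave standing: terracotta-coloured barrel of diameter 28 mm on a white foot of diameter 40 mm, white nozzle on top, 70 mm high in all; origin at the centre of its underside, z up. It is loose.

How it is judged:
By the outcome, as a careful person would: the job done as asked, in the order asked, and still so for the second after the job is handed in, with the robot touching nothing.
It also fails if it takes over 120 s, if anything falls off the work surface, if the arm or the gripper's body presses on something with over 40 N, if the wrist force passes 120 N, or if a joint passes its speed limit or range.

## Robot

A 6-joint arm with a two-finger parallel gripper is mounted at the origin on the work surface. World frame = base frame: x ahead of the robot, y to its left, z up, the work surface at z = 0. Lengths are in m, angles in rad, forces in N, time in s.
With the tool pointing down it reaches from about 0.375 to 0.925 m from the base axis. Payload 5.7 kg.
Tool frame: the origin (TCP) lies midway between the tips of the shut fingers; the grasp point (between the pads) lies 19 mm behind it; z points along the fingers, y is the direction in which the jaws open and shut (so a half turn about z gives the same grasp; the last joint's range is limited). The gripper opens to 85 mm and grips with 20 to 120 N. Pads are 22 mm wide; open, the fingers measure 114 mm over their backs; the gripper's body (76 mm by 85 mm) begins 54 mm behind the grasp point. The pads swing forward as they close: fully open they stand 13 mm farther back than shut.
Start: joints at [-1.352, 0.359, 1.51, -0, 1.272, -0.115], TCP at [0.197, -0.567, 0.231] pointing down, gripper open.
Joint ranges: [-2.97, 2.97], [-1.01, 2.36], [0.21, 2.38], [-0.96, 4.11], [0.2, 2.71], [-2.98, 2.98]. Speed limits (rad/s): [2.39, 2.39, 3.14, 3.14, 3.14, 3.14].

## Interface

Orientations are given as a unit quaternion [w, x, y, z].
In Python, from cell import robot, eyes, workorder, spotter gives the robot as it stands.
- The arm moves only by the tool play_rows, never from a script. Its argument "steps" is a list that holds one entry, the list of rows, each a list of 6 numbers: the shift along the world's x, y, z in mm, then the turn, a rotation vector about the world's x, y, z in degrees. In form: [[[x, y, z, wx, wy, wz], ...]]. A call has 1 to 10 rows; each row is the pose to reach, as a shift and turn from the pose measured when the call began; what a row does not reach only later rows make up. A row lasts 1/12 s, in which the tool goes at most 41.7 mm and 7.16 degrees, less where a joint would pass 70% of its speed; a pose out of reach is approached as far as the arm can. A call with a gripper value outside its range is refused whole. "hand" is the finger opening in mm, from 0 to 85.4, set as the call begins (left out, the last holds). The fingers move at their own pace and stop on an object; "force" is the grip in N (left out, the last holds). Time passes only in rows, so rows that repeat a pose let the fingers close. It gives the time, the measured TCP pose, the force and the opening at its end, in the units of the state.
- robot.get_state(): the state, without advancing time (a new reading comes with each control period).
- eyes.read_camera(name): name is "side" or "top" or "wrist"; returns a dict with "image" (480x640x3 uint8, blue, green, red), "fx", "fy", "cx", "cy" (pixels), "k1" (the pictures are not rectified: a ray, as slopes to the right and down, at radius r is drawn at 1 + k1 r^2 times it, then the intrinsics apply), "pose" (4x4, takes a point from camera to world coordinates). Camera axes: x right, y up, looking along -z (the intrinsics and any distortion apply to the point x, -y, -z); pixel columns grow to the right and rows downward; lengths in m; the calibration is good to about 2 mm. A picture is of the moment at which its call begins. There is no depth.
- workorder.sign_off(): hands the job in, once; it reports no verdict.
Trained networks look in the newest picture that a camera, given by its name, has taken for a name from the list of things; names that differ only in an ending like _2 or _b are one class to them, and where a whole thing is asked for, a point or a joint stands for the part that bears it (a point fixed in the world has none). Each returns a list of dicts, best first, with "p" (0 to 1); they miss things now and then, are a little off and sometimes report something else, mostly with a low value. They report only what shows in the picture. A call takes as long as a camera call.
- spotter.regions_of(camera, query): "mask" (480x640 bool, what is visible of it) and "at" ([column, row] in pixels, amid what is visible of it).
- spotter.place_of(camera, query): "at" ([column, row] in pixels: a listed point, or the origin of a listed thing).
The state is a dict: "clock": time; "qpos": joint angles; "qd": joint speeds; "joint_torque": joint torques, N m; "ee_pos": TCP position; "eef_rot": TCP orientation; "contact_force": force on the tool from outside, world axes, zero at the start; "moment": the same for the moment, N m; "finger_gap": finger opening in m.
Only numpy, scipy, OpenCV 4.12 (cv2) and the standard library are available. Lean on these libraries where they do the work, as an engineer would, in place of code of your own. Each camera call takes 0.05 s, during which the arm holds its last target.

## Working session

There is one attempt and no reset: what is moved stays moved. The work goes in short steps, Python scripts to look and compute and a tool call to move; the robot and the scene stay as the last step left them, time stands still between calls to the robot, and variables do not carry over. Pictures are saved under pics/ and viewed, and the job is handed in when it is done.

Besides the shell and the picture viewer there is one more tool, called after "Call:" by a JSON object that holds its "fn" and its "kwargs". play_rows: Moves the arm, as the interface text tells. Its arguments: {"type":"object","properties":{"steps":{"type":"array","items":{"type":"array","items":{"type":"array","items":{"type":"number"}}}},"hand":{"type":"number"},"force":{"type":"number"}},"required":["steps"]}

```bash
ls; mkdir -p pics; cat > h.py <<'E'
import numpy as np, cv2
from cell import robot, eyes, workorder, spotter
def shot(cam,fn=None):
    c=eyes.read_camera(cam)
    if fn: cv2.imwrite('pics/'+fn,c['image'])
    return c
def und(c,uv):
    x=(uv[0]-c['cx'])/c['fx']; y=(uv[1]-c['cy'])/c['fy']
    a,b=x,y
    for _ in range(30):
        r=a*a+b*b; a,b=x/(1+c['k1']*r),y/(1+c['k1']*r)
    return a,b
def hit(c,uv,z):
    a,b=und(c,uv); T=np.array(c['pose']); d=T[:3,:3]@np.array([a,-b,-1.]); o=T[:3,3]
    return o+d*(z-o[2])/d[2]
def proj(c,p):
    T=np.array(c['pose']); q=T[:3,:3].T@(np.array(p)-T[:3,3]); a=q[0]/-q[2]; b=-q[1]/-q[2]
    k=1+c['k1']*(a*a+b*b); return c['cx']+c['fx']*a*k, c['cy']+c['fy']*b*k
E
python3 - <<'E'
from h import *
s=robot.get_state(); print(s)
for cam in ['top','side','wrist']:
    c=shot(cam,cam+'0.png'); print(cam,np.round(np.array(c['pose']),3).tolist(),c['fx'],c['k1'])
    for n in ['tray_one','tray_two','rod_long','rod_short','motor_tall','motor_flat','bearing_block','cartridge']:
        for d in spotter.place_of(cam,n)[:3]:
            print(n,np.round(d['at']),round(d['p'],2),np.round(hit(c,d['at'],0.021 if 'rod' in n else 0.),3)[:2])
E
```

```text
pics
{'clock': 0.0, 'qpos': array([-1.35212289e+00,  3.59542239e-01,  1.51147736e+00,  1.42223616e-05,
        1.27252710e+00, -1.15099765e-01]), 'qd': array([-0.00138386, -0.00043313, -0.00036455, -0.00040837, -0.00094273,
        0.00047479]), 'joint_torque': array([ 2.17558234e-03, -5.27618229e+01, -2.78619915e+01,  1.69758000e-04,
        1.32235847e-02, -1.03904959e-06]), 'ee_pos': array([ 0.19640736, -0.56618412,  0.23041435]), 'eef_rot': array([-9.76069495e-04,  9.86106599e-01,  1.66110870e-01, -4.37885128e-05]), 'contact_force': array([-0.17867475,  0.66312036,  0.50860439]), 'moment': array([ 0.02635413,  0.00205248, -0.02480335]), 'finger_gap': 0.08561438196387942}
top [[0.026, 0.988, -0.152, 0.475], [-1.0, 0.024, -0.019, -0.003], [-0.015, 0.152, 0.988, 0.98], [0.0, 0.0, 0.0, 1.0]] 519.8210998826163 -0.129730125035404
tray_one [478. 281.] 0.69 [ 0.542 -0.283]
tray_one [332. 271.] 0.57 [ 0.554 -0.005]
tray_two [181. 270.] 0.73 [0.548 0.283]
rod_long [330. 272.] 0.89 [0.552 0.   ]
rod_short [282. 225.] 0.58 [0.636 0.09 ]
motor_tall [382. 234.] 0.58 [ 0.626 -0.098]
motor_flat [371. 322.] 0.93 [ 0.461 -0.08 ]
bearing_block [278. 311.] 0.67 [0.476 0.094]
bearing_block [477. 281.] 0.41 [ 0.541 -0.28 ]
cartridge [326. 177.] 0.64 [0.737 0.011]
side [[-0.734, 0.443, -0.515, 0.116], [-0.679, -0.459, 0.573, 0.579], [0.017, 0.77, 0.637, 0.679], [0.0, 0.0, 0.0, 1.0]] 542.7480525661705 0.026472265760932437
tray_one [446. 210.] 0.9 [ 0.543 -0.276]
tray_one [425. 274.] 0.3 [ 0.461 -0.081]
tray_two [242. 363.] 0.72 [0.552 0.277]
rod_long [362. 261.] 0.9 [ 0.554 -0.01 ]
rod_short [291. 268.] 0.76 [0.633 0.092]
motor_tall [354. 229.] 0.81 [ 0.639 -0.092]
motor_flat [424. 274.] 0.56 [ 0.462 -0.08 ]
cartridge [281. 230.] 0.73 [0.742 0.013]
wrist [[0.328, 0.912, 0.247, 0.258], [-0.945, 0.316, 0.086, -0.546], [0.0, -0.261, 0.965, 0.374], [0.0, 0.0, 0.0, 1.0]] 379.76681179466027 0.02482682157947267
```

View pics/top0.png

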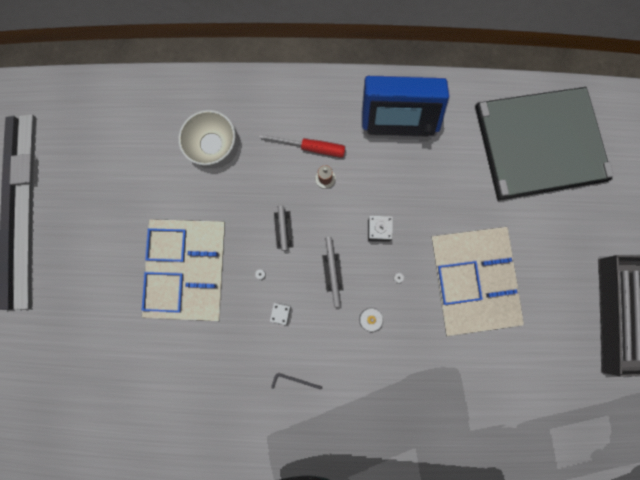

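View pics/side0.png

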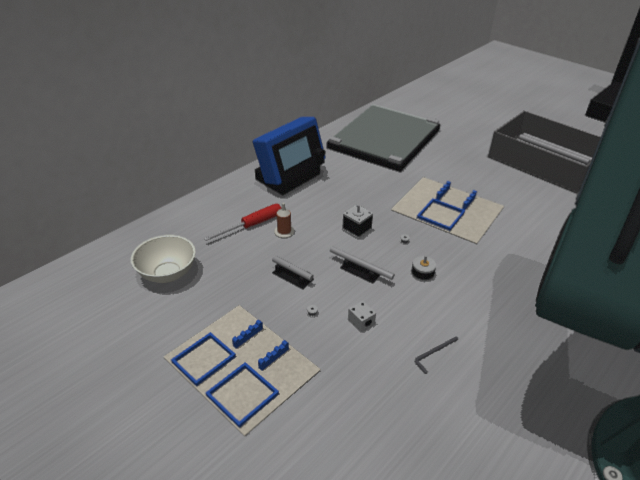

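View pics/wrist0.png

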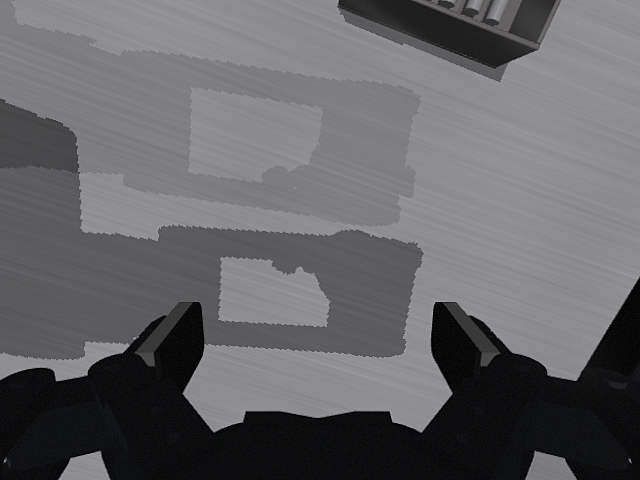

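```bash
cat > fit.py <<'E'
from h import *
from scipy.optimize import minimize
from scipy.spatial.transform import Rotation as R
def box(x0,x1,y0,y1,z0,z1): return np.array([[x,y,z] for x in(x0,x1) for y in(y0,y1) for z in(z0,z1)])/1000.
def frame(cx,cy,w,h):
    a,b=w/2,h/2
    return [box(cx-a-4,cx-a,cy-b-4,cy+b+4,4,12),box(cx+a,cx+a+4,cy-b-4,cy+b+4,4,12),box(cx-a,cx+a,cy-b-4,cy-b,4,12),box(cx-a,cx+a,cy+b,cy+b+4,4,12)]
ribs=[box(x-4,x+4,-67,-11,4,22) for x in(-30,30)]
T1=ribs+frame(0,36,66,66); T2=ribs+frame(-45,36,66,66)+frame(45,36,54,66)
cyl=lambda d,z0,z1:[np.array([[d/2*np.cos(a),d/2*np.sin(a),z] for a in np.arange(0,6.28,.2) for z in(z0,z1)])/1000.]
def rod(L): return [np.array([[x,6*np.cos(a),6*np.sin(a)+21] for a in np.arange(0,6.28,.3) for x in(-L/2,L/2)])/1000.]
S=4
def render(c,parts,p):
    M=R.from_euler('z',p[2]).as_matrix(); im=np.zeros((480*S,640*S),np.uint8)
    for b in parts:
        w=b@M.T+[p[0],p[1],0]; uv=np.array([proj(c,q) for q in w]); h=cv2.convexHull(((uv+.5)*S).astype(np.float32)).round().astype(np.int32)
        cv2.fillConvexPoly(im,h,1)
    return cv2.resize(im.astype(np.float32),(640,480),interpolation=cv2.INTER_AREA)
def fit(views,parts,p0):
    f=lambda q: sum(np.abs(render(c,parts,[q[0]/1e3,q[1]/1e3,q[2]/60])-m).sum()/m.sum() for c,m in views)
    x0=np.array([p0[0]*1e3,p0[1]*1e3,p0[2]*60])
    best=minimize(f,x0,method='Nelder-Mead',options=dict(initial_simplex=x0+np.array([[0,0,0],[8,0,0],[0,8,0],[0,0,8.]]),xatol=.1,fatol=1e-4,maxiter=150))
    q=best.x; return np.round([q[0],q[1],np.degrees(q[2]/60)],1),round(best.fun/len(views),2)
E
cat > m1.py <<'E'
from fit import *
cs={k:shot(k) for k in('top','side')}
def near(m,c,p,r):
    u=np.array(proj(c,[p[0],p[1],0.01])); v=np.zeros((480,640),np.uint8); e=np.array(proj(c,[p[0]+r,p[1],0.01]));
    cv2.circle(v,tuple(int(t) for t in u),int(np.linalg.norm(e-u)),1,-1); return m*v
for nm,P,p0 in(('one',T1,(.542,-.283,.1)),('two',T2,(.548,.281,-.02))):
    V=[]
    for k,c in cs.items():
        h=cv2.cvtColor(c['image'],cv2.COLOR_BGR2HSV); m=((h[...,0]>105)&(h[...,0]<130)&(h[...,1]>120)).astype(np.float32)
        V.append((c,near(m,c,p0,.16)))
    print(nm,fit(V,P,p0),[fit([v],P,p0) for v in V])
objs={'rod_long':(rod(130),(.552,0,-.1)),'rod_short':(rod(85),(.634,.09,.1)),'motor_tall':(  [box(-21,21,-21,21,0,44)]+cyl(5,44,62),(.635,-.095,0)),'motor_flat':(cyl(42,0,26)+cyl(5,26,44),(.461,-.08,0)),'bearing_block':([box(-17,17,-15,15,0,28)],(.476,.094,.2)),'cartridge':(cyl(40,0,5)+cyl(28,5,55),(.74,.012,0))}
for n,(P,p0) in objs.items():
    V=[]
    for k,c in cs.items():
        shot(k)
        for d in spotter.regions_of(k,n):
            if np.linalg.norm(hit(c,d['at'],.02)[:2]-p0[:2])<.05: V.append((c,d['mask'].astype(np.float32)));print(n,k,round(d['p'],2),d['mask'].sum());break
    if V: print(n,fit(V,P,p0) ,[fit([v],P,p0) for v in V])
E
python3 m1.py
python3 - <<'E'
import cv2
i=cv2.imread('pics/top0.png')[190:350,240:420]
cv2.imwrite('pics/crop0.png',cv2.resize(i,None,fx=4,fy=3.7,interpolation=2))
i=cv2.imread('pics/side0.png')[190:340,260:450]
cv2.imwrite('pics/crop1.png',cv2.resize(i,None,fx=4,fy=4,interpolation=2))
E
```

```text
one (array([ 543.6, -280.9,    8.7]), np.float64(0.86)) [(array([ 543.3, -279.8,    8.6]), np.float64(1.13)), (array([ 544.4, -283.5,    9.1]), np.float64(0.54))]
two (array([ 5.512e+02,  2.796e+02, -3.000e-01]), np.float64(0.73)) [(array([ 5.505e+02,  2.802e+02, -5.000e-01]), np.float64(1.04)), (array([ 5.512e+02,  2.779e+02, -4.000e-01]), np.float64(0.35))]
rod_long top 0.75 470
rod_long side 0.95 484
rod_long (array([551.5,  -5.9,   8.6]), np.float64(0.11)) [(array([551.2,  -5.9,   8.8]), np.float64(0.1)), (array([552.4,  -6. ,   8.5]), np.float64(0.1))]
rod_short top 0.77 274
rod_short side 0.86 316
rod_short (array([632.3,  90.1,   6.8]), np.float64(0.15)) [(array([630.8,  90.5,   7.5]), np.float64(0.13)), (array([633.6,  89.4,   5.4]), np.float64(0.12))]
motor_tall top 0.89 599
motor_tall side 0.62 730
motor_tall (array([634.1, -91.4,   0.8]), np.float64(0.1)) [(array([ 6.342e+02, -9.110e+01, -5.000e-01]), np.float64(0.08)), (array([634.9, -93.5,   4.4]), np.float64(0.11))]
motor_flat top 0.7 427
motor_flat side 0.73 538
motor_flat (array([466.3, -77.6,   5. ]), np.float64(0.07)) [(array([465.8, -76.9,  -3.8]), np.float64(0.08)), (array([466.6, -78.6,   6. ]), np.float64(0.04))]
bearing_block top 0.62 309
bearing_block side 0.73 633
bearing_block (array([472.5,  88.9, -10.8]), np.float64(0.08)) [(array([472.7,  88.9,  -9.6]), np.float64(0.11)), (array([472.5,  88.5, -11.1]), np.float64(0.05))]
cartridge top 0.74 338
cartridge side 0.85 415
cartridge (array([734. ,  13.2,  10.8]), np.float64(0.21)) [(array([732. ,  13.3,  13.3]), np.float64(0.19)), (array([734.6,  12.6,   2.2]), np.float64(0.23))]
```

View pics/crop0.png

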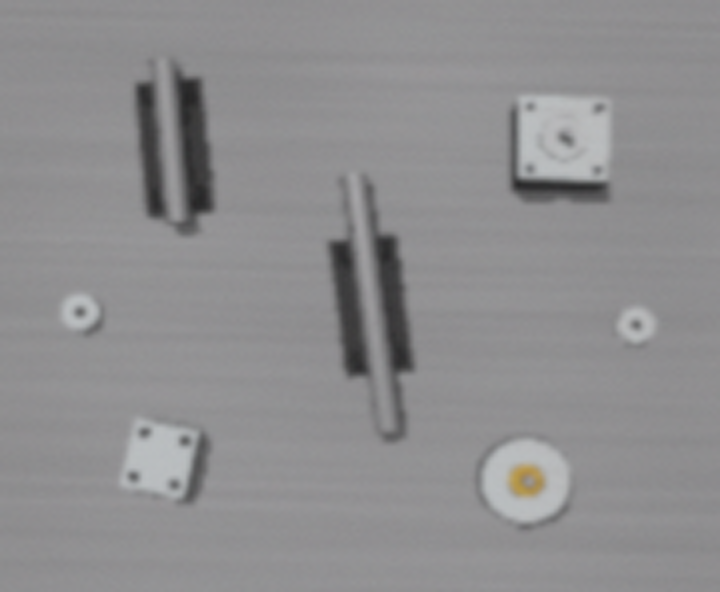

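View pics/crop1.png

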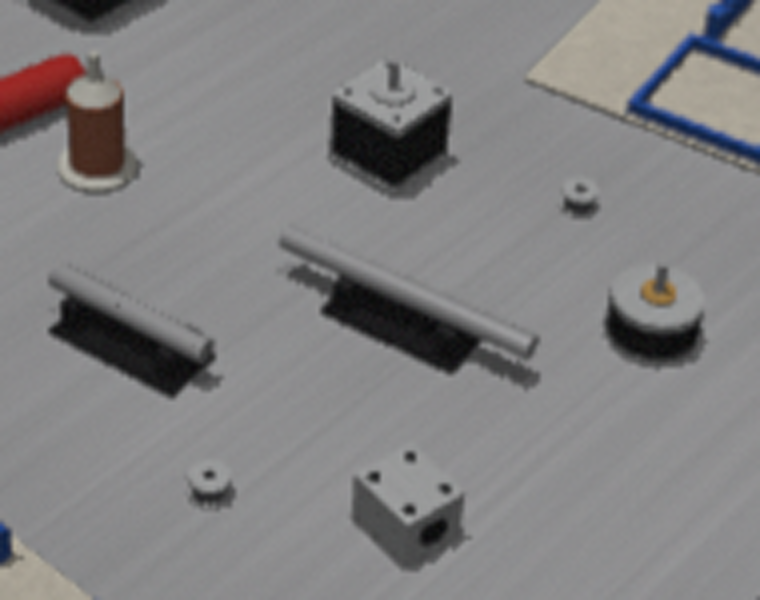

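```bash
cat > m2.py <<'E'
from fit import *
cs={k:shot(k) for k in('top','side')}
ims=[]
for nm,P,p0 in(('one',T1,(.5436,-.282,.15)),('two',T2,(.5508,.2795,-.005))):
    V=[]
    for k,c in cs.items():
        b,g,r=[c['image'][...,i].astype(float) for i in range(3)]
        m=np.clip((b-r)/90.,0,1)*(b-r>25)
        u=np.array(proj(c,[p0[0],p0[1],0.01])); v=np.zeros((480,640)); cv2.circle(v,tuple(int(t) for t in u),80 if k=='top' else 100,1,-1)
        m=(m*v).astype(np.float32); V.append((c,m))
    best=fit(V,P,p0); print(nm,best,[fit([v],P,p0) for v in V])
    for c,m in V:
        q=best[0]; rr=render(c,P,[q[0]/1e3,q[1]/1e3,np.radians(q[2])])
        o=np.dstack([m*255,rr*0,rr*255]).astype(np.uint8); u=proj(c,[p0[0],p0[1],.01]); x,y=int(u[0]),int(u[1])
        ims.append(cv2.resize(o[max(0,y-70):y+70,max(0,x-95):x+95],(390,290)))
cv2.imwrite('pics/ov.png',np.vstack([np.hstack(ims[:2]),np.hstack(ims[2:])]))
E
python3 m2.py
```

```text
one (array([ 543.8, -280.8,    8.9]), np.float64(0.59)) [(array([ 543.3, -280.9,    8.5]), np.float64(0.42)), (array([ 544.9, -283.3,    9.7]), np.float64(0.71))]
two (array([ 5.513e+02,  2.798e+02, -1.000e-01]), np.float64(0.54)) [(array([ 5.506e+02,  2.815e+02, -3.000e-01]), np.float64(0.37)), (array([ 5.516e+02,  2.782e+02, -1.000e-01]), np.float64(0.53))]
```

View pics/ov.png

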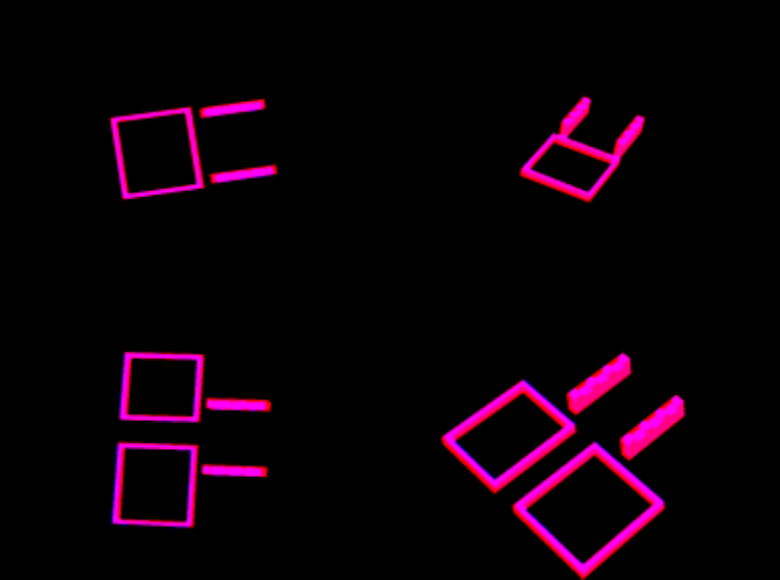

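Call:
{"fn": "play_rows", "kwargs": {"steps": [[[355,560,-80,0,0,-10.5],[355,560,-80,0,0,-10.5],[355,560,-80,0,0,-10.5],[355,560,-80,0,0,-10.5],[355,560,-80,0,0,-10.5],[355,560,-80,0,0,-10.5],[355,560,-80,0,0,-10.5],[355,560,-80,0,0,-10.5],[355,560,-80,0,0,-10.5],[355,560,-80,0,0,-10.5]]], "hand": 45, "force": 50}}

```text
clock: 3.58
ee_pos: [0.4189, -0.2158, 0.1815]
eef_rot: [0.0, 0.997, 0.075, 0.0]
contact_force: [1.1, 0.6, -1.3]
finger_gap: 0.0448
```

```bash
cat >> h.py <<'E'
def st():
    from scipy.spatial.transform import Rotation as R
    s=robot.get_state(); q=s['eef_rot']; M=R.from_quat([q[1],q[2],q[3],q[0]]).as_matrix()
    y=M[:,1]; yaw=np.degrees(np.arctan2(y[1],y[0]))+90  # angle of the rod that would be gripped
    yaw=(yaw+90)%180-90
    print('t',round(s['clock'],2),'tcp mm',np.round(s['ee_pos']*1e3,1),'graspyaw',round(yaw,1),'tilt',np.round(M[:2,2],3),'gap',round(s['finger_gap']*1e3,1),'F',np.round(s['contact_force'],1),'q6',round(s['qpos'][5],2)); return s
E
python3 -c "
from h import *
st()"
```

```text
t 3.58 tcp mm [ 418.9 -215.8  181.5] graspyaw 8.6 tilt [ 0.001 -0.   ] gap 44.8 F [ 1.1  0.6 -1.3] q6 0.8
```

Call:
{"fn": "play_rows", "kwargs": {"steps": [[[132.6,209.9,-31.5,0,0,0],[132.6,209.9,-31.5,0,0,0],[132.6,209.9,-31.5,0,0,0],[132.6,209.9,-31.5,0,0,0],[132.6,209.9,-31.5,0,0,0],[132.6,209.9,-31.5,0,0,0],[132.6,209.9,-31.5,0,0,0],[132.6,209.9,-31.5,0,0,0],[132.6,209.9,-31.5,0,0,0]]]}}

```text
clock: 4.33
ee_pos: [0.551, -0.0059, 0.1498]
eef_rot: [0.0, 0.997, 0.076, -0.0]
contact_force: [0.3, 0.4, -0.5]
finger_gap: 0.0448
```

```bash
cat > v.py <<'E'
from h import *
import sys
st(); shot('wrist',sys.argv[1])
E
python3 v.py w1.png
```

```text
t 4.33 tcp mm [551.   -5.9 149.8] graspyaw 8.7 tilt [-0.    -0.001] gap 44.8 F [ 0.3  0.4 -0.5] q6 1.28
```

View pics/w1.png

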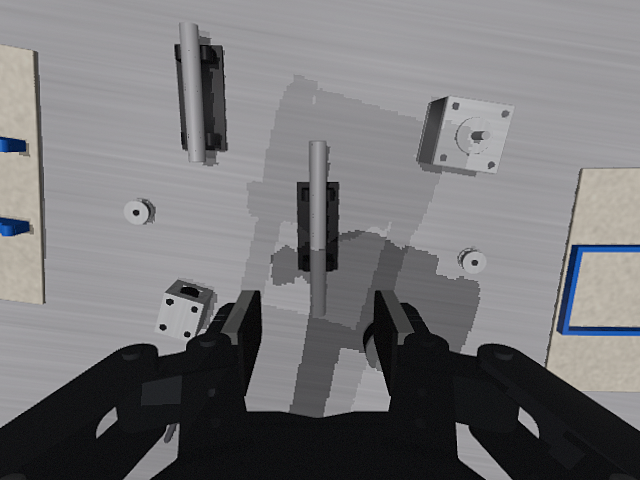

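```bash
cat > m3.py <<'E'
from fit import *
c=shot('wrist')
for n,P,p0 in (('rod_long',rod(130),(.551,-.006,.15)),('rod_short',rod(85),(.632,.09,.12)),('motor_tall',[box(-21,21,-21,21,0,44)]+cyl(5,44,62),(.634,-.092,0.01))):
    for d in spotter.regions_of('wrist',n)[:2]:
        print(n,round(d['p'],2),d['mask'].sum(),fit([(c,d['mask'].astype(np.float32))],P,p0))
for uv in ((309.5,141),(327,141),(311,315),(327,315)): print(np.round(hit(c,uv,.021)*1e3,1))
E
python3 m3.py
```

```text
rod_long 0.72 2904 (array([551.2,  -6.7,   8.8]), np.float64(0.04))
rod_short 0.95 2529 (array([630.9,  89.7,   7.4]), np.float64(0.07))
motor_tall 0.67 5723 (array([ 6.331e+02, -9.210e+01, -4.000e-01]), np.float64(0.04))
[614.3   8.1  21. ]
[616.1  -3.9  21. ]
[485. -12.  21.]
[486.8 -24.3  21. ]
```

Call:
{"fn": "play_rows", "kwargs": {"steps": [[[0,-0.5,-40,0,0,0],[0,-0.5,-80,0,0,0],[0,-0.5,-110,0,0,0],[0,-0.5,-130,0,0,0],[0,-0.5,-142,0,0,0],[0,-0.5,-142,0,0,0],[0,-0.5,-142,0,0,0]]]}}

```text
clock: 5.17
ee_pos: [0.5505, -0.0084, 0.008]
eef_rot: [0.0, 0.997, 0.073, -0.0]
contact_force: [0.1, -0.8, -0.2]
finger_gap: 0.045
```

Call:
{"fn": "play_rows", "kwargs": {"steps": [[[0,0,0,0,0,0],[0,0,0,0,0,0],[0,0,0,0,0,0],[0,0,0,0,0,0],[0,0,0,0,0,0],[0,0,0,0,0,0]]], "hand": 5, "force": 60}}

```text
clock: 5.67
ee_pos: [0.551, -0.0066, 0.0094]
eef_rot: [-0.001, 0.997, 0.073, 0.001]
contact_force: [1.0, 9.0, 5.2]
finger_gap: 0.0099
```

```bash
python3 v.py w2.png
```

```text
t 5.67 tcp mm [551.   -6.6   9.4] graspyaw 8.4 tilt [0.001 0.002] gap 9.9 F [1.  9.  5.2] q6 1.28
```

View pics/w2.png

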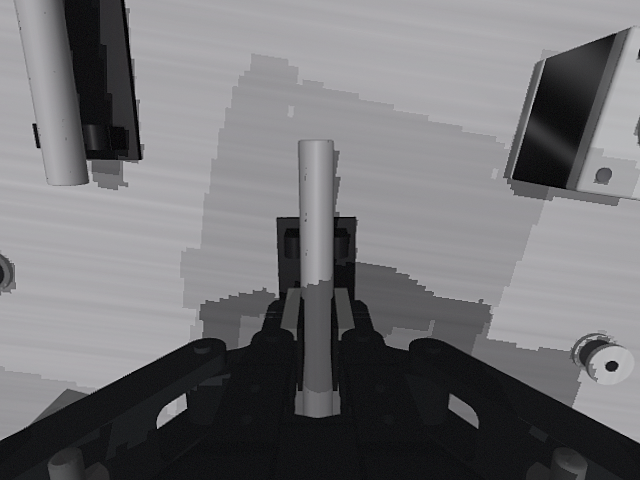

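Call:
{"fn": "play_rows", "kwargs": {"steps": [[[0,0,15,0,0,0],[0,0,35,0,0,0],[0,0,75,0,0,0],[0,-20,100,0,0,0],[0,-60,110,0,0,0],[0,-100,110,0,0,0],[0,-140,110,0,0,0],[0,-180,110,0,0,0],[0,-220,110,0,0,0],[0,-220,110,0,0,0]]]}}

```text
clock: 6.55
ee_pos: [0.5525, -0.2346, 0.1211]
eef_rot: [0.002, 0.997, 0.071, 0.003]
contact_force: [1.3, 0.6, -1.1]
finger_gap: 0.0094
```

```bash
python3 v.py w3.png
```

```text
t 6.55 tcp mm [ 552.5 -234.6  121.1] graspyaw 8.1 tilt [ 0.006 -0.004] gap 9.4 F [ 1.3  0.6 -1.1] q6 0.91
```

View pics/w3.png

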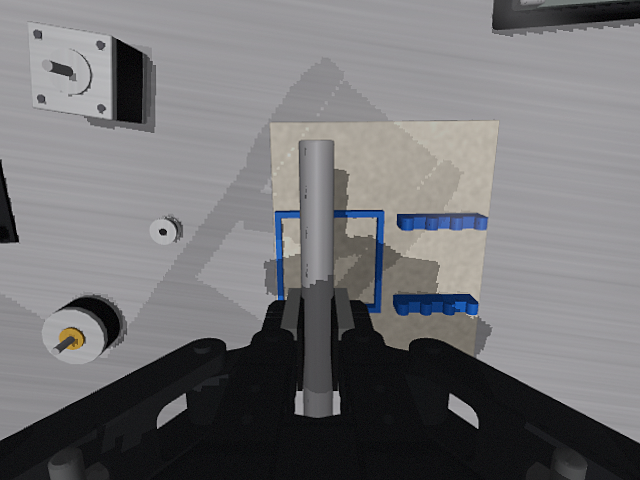

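```bash
cat > m4.py <<'E'
from fit import *
c=shot('wrist')
b,g,r=[c['image'][...,i].astype(float) for i in range(3)]
m=((b-r)>45).astype(np.float32)
cv2.imwrite('pics/w3b.png',(m*255).astype(np.uint8))
L=[((276,211),(37,73,12)),((383.5,211),(37,-1,12)),((398,214),(34,-11,23)),((488,214),(34,-67,23)),((395,294),(-26,-11,23)),((478,294),(-26,-67,23))]
from scipy.optimize import least_squares
def res(p):
    M=R.from_euler('z',p[2]).as_matrix()
    return np.concatenate([np.array(proj(c,M@(np.array(l)/1e3)+[p[0],p[1],0]))-uv for uv,l in L])
s=least_squares(res,[.544,-.281,.15]); print(s.x*[1e3,1e3,57.3],np.round(s.fun,1))
print(np.round([hit(c,u,.021+.0) for u in ()],3))
T=s.x; M=R.from_euler('z',T[2]).as_matrix()
print('notch mid',(M@[0,-.039,0]+[T[0],T[1],0])*1e3)
E
python3 m4.py
```

```text
[ 544.34991488 -275.78173079    9.5249365 ] [-5.  -1.7 -1.8 -4.5  2.1 -0.5  0.2 -2.8  2.3  6.4  2.2  4.6]
[]
notch mid [ 550.80304089 -314.24414315    0.        ]
```

```bash
python3 -c "
import cv2
i=cv2.imread('pics/w3.png')[190:330,260:500]; cv2.imwrite('pics/w3c.png',cv2.resize(i,None,fx=3.3,fy=3.3,interpolation=2))"
```

```text
(no output)
```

View pics/w3c.png

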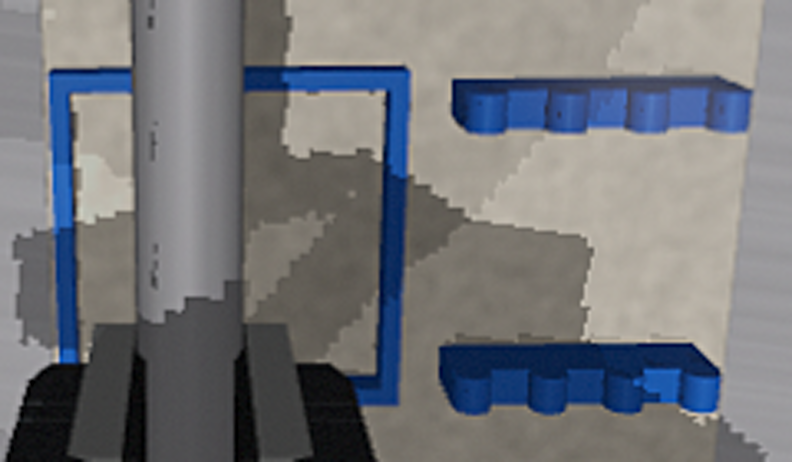

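```bash
cat > m5.py <<'E'
from fit import *
def wfit(c,P,p0,valid,name=None):
    b,g,r=[c['image'][...,i].astype(float) for i in range(3)]
    m=((b-r)>35).astype(np.float32)*valid
    import fit as F
    f=lambda q: np.abs(render(c,P,[q[0]/1e3,q[1]/1e3,q[2]/60])*valid-m).sum()/m.sum()
    x0=np.array([p0[0],p0[1],np.radians(p0[2])*60])
    s=minimize(f,x0,method='Nelder-Mead',options=dict(initial_simplex=x0+np.array([[0,0,0],[6,0,0],[0,6,0],[0,0,5.]]),xatol=.05,fatol=1e-4))
    q=s.x
    if name:
        rr=render(c,P,[q[0]/1e3,q[1]/1e3,q[2]/60])
        cv2.imwrite('pics/'+name,np.dstack([m*255,rr*0,rr*255]).astype(np.uint8))
    return np.round([q[0],q[1],np.degrees(q[2]/60)],1),round(s.fun,3)
E
cat > m6.py <<'E'
from m5 import *
c=shot('wrist'); v=np.ones((480,640),np.float32); v[:,295:350]=0; v[285:,:385]=0; v[320:]=0
x,f=wfit(c,T1,(544,-281,8.8),v,'w3o.png'); print(x,f)
a=np.radians(x[2]); print('notch',x[0]+39*np.sin(a),x[1]-39*np.cos(a))
# rod as held
d=[d for d in spotter.regions_of('wrist','rod_long')]
print([(round(k['p'],2),k['mask'].sum(),k['at']) for k in d])
E
python3 m6.py
```

```text
[ 542.3 -281.3    8.5] 0.154
notch 548.0645670340548 -319.8716186711148
[(0.98, np.int64(8563), [313.1, 260.4])]
```

View pics/w3o.png

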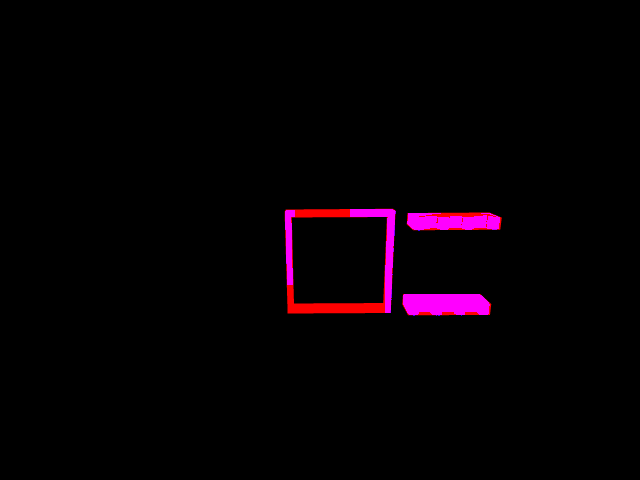

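```bash
python3 -c "
from h import *
st()"
```

```text
t 6.75 tcp mm [ 550.6 -225.7  119.7] graspyaw 8.3 tilt [0.001 0.003] gap 9.5 F [-0.1  0.3 -1.6] q6 0.92
```

Call:
{"fn": "play_rows", "kwargs": {"steps": [[[-1,-40,0,0,0,0.3],[-1.8,-80,-20,0,0,0.3],[-1.8,-94,-50,0,0,0.3],[-1.8,-94,-75,0,0,0.3],[-1.8,-94,-85,0,0,0.3],[-1.8,-94,-85,0,0,0.3],[-1.8,-94,-85,0,0,0.3],[-1.8,-94,-85,0,0,0.3]]]}}

```text
clock: 7.42
ee_pos: [0.5499, -0.3189, 0.0362]
eef_rot: [-0.001, 0.997, 0.076, 0.001]
contact_force: [0.5, -0.1, -1.0]
finger_gap: 0.0098
```

```bash
python3 v.py w4.png; python3 -c "
from h import *
shot('side','s4.png');st()
import cv2
i=cv2.imread('pics/s4.png')[150:270,360:520]; cv2.imwrite('pics/s4.png',cv2.resize(i,None,fx=5,fy=5,interpolation=2))"
```

```text
t 7.42 tcp mm [ 549.9 -318.9   36.2] graspyaw 8.7 tilt [0.003 0.002] gap 9.8 F [ 0.5 -0.1 -1. ] q6 0.78
t 7.52 tcp mm [ 550.1 -319.5   36.6] graspyaw 8.7 tilt [0.003 0.001] gap 9.6 F [ 0.4  0.6 -1. ] q6 0.78
```

View pics/w4.png

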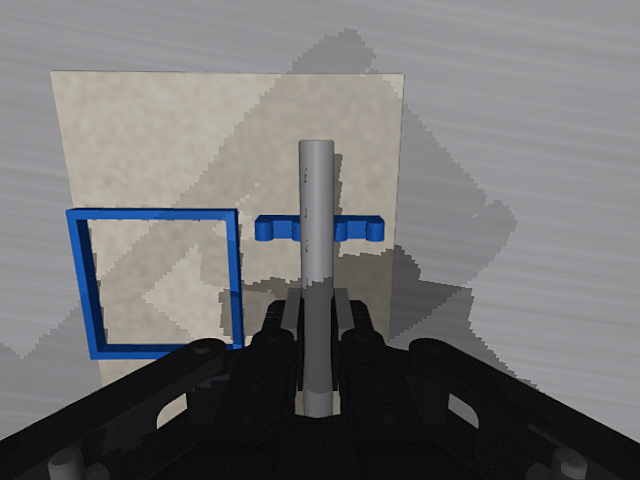

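View pics/s4.png

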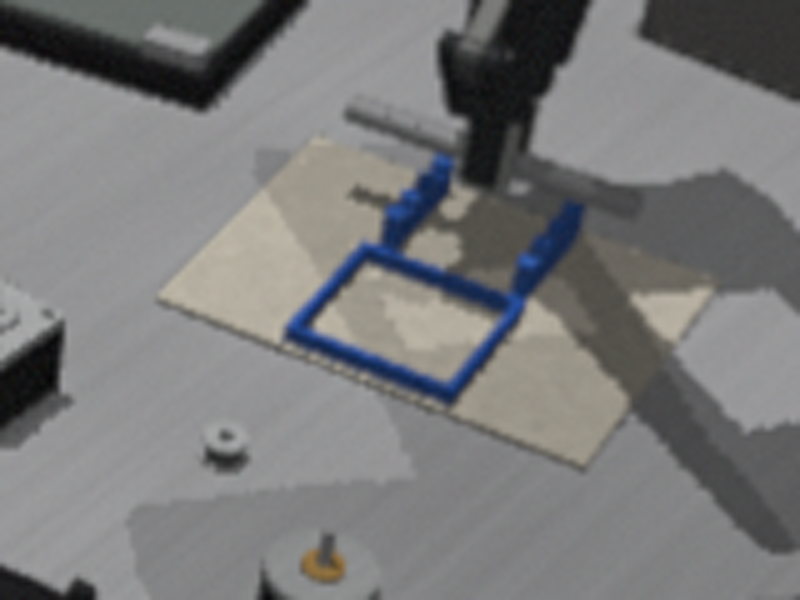

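Call:
{"fn": "play_rows", "kwargs": {"steps": [[[-0.5,-0.7,-8,0,0,0],[-0.5,-0.7,-14,0,0,0],[-0.5,-0.7,-18,0,0,0],[-0.5,-0.7,-21,0,0,0],[-0.5,-0.7,-22.5,0,0,0],[-0.5,-0.7,-22.5,0,0,0],[-0.5,-0.7,-22.5,0,0,0]]]}}

```text
clock: 8.1
ee_pos: [0.5492, -0.3199, 0.0139]
eef_rot: [-0.001, 0.997, 0.076, 0.001]
contact_force: [-0.6, 1.8, 1.3]
finger_gap: 0.0096
```

Call:
{"fn": "play_rows", "kwargs": {"steps": [[[0,0,-0.8,0,0,0],[0,0,-0.8,0,0,0],[0,0,-0.8,0,0,0]]]}}

```text
clock: 8.35
ee_pos: [0.5492, -0.3199, 0.0136]
eef_rot: [-0.001, 0.997, 0.076, 0.001]
contact_force: [-1.5, 1.4, 5.8]
finger_gap: 0.0096
```

```bash
python3 v.py w5.png
```

```text
t 8.35 tcp mm [ 549.2 -319.9   13.6] graspyaw 8.7 tilt [0.003 0.002] gap 9.6 F [-1.5  1.4  5.8] q6 0.78
```

View pics/w5.png

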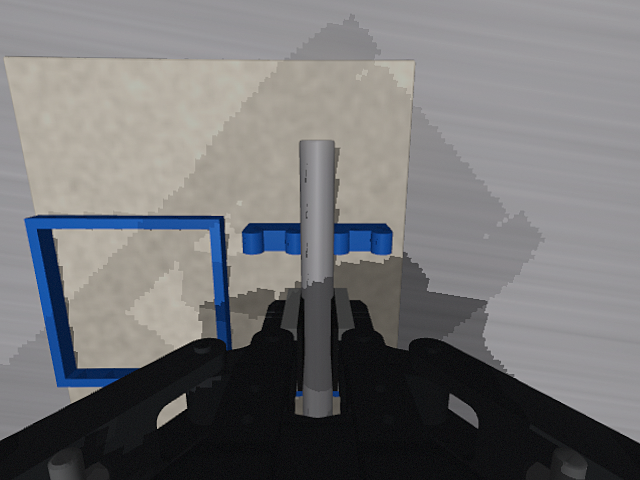

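Contact at the predicted height, and the rod sits in the middle notch. Release, opening a little.

Call:
{"fn": "play_rows", "kwargs": {"steps": [[[0,0,0,0,0,0],[0,0,0,0,0,0],[0,0,0,0,0,0],[0,0,0,0,0,0]]], "hand": 26}}

```text
clock: 8.73
ee_pos: [0.5494, -0.32, 0.0135]
eef_rot: [-0.001, 0.997, 0.076, 0.002]
contact_force: [-0.2, -0.7, -0.6]
finger_gap: 0.0259
```

Call:
{"fn": "play_rows", "kwargs": {"steps": [[[0,0,10,0,0,0],[0,0,30,0,0,0],[0,0,70,0,0,0],[0,0,100,0,0,0],[0,0,110,0,0,0],[0,0,110,0,0,0]]]}}

```text
clock: 9.23
ee_pos: [0.5516, -0.3217, 0.1277]
eef_rot: [0.002, 0.997, 0.076, 0.004]
contact_force: [0.4, -0.6, 0.4]
finger_gap: 0.026
```

```bash
python3 v.py w6.png
```

```text
t 9.23 tcp mm [ 551.6 -321.7  127.7] graspyaw 8.7 tilt [ 0.009 -0.003] gap 26.0 F [ 0.4 -0.6  0.4] q6 0.78
```

View pics/w6.png

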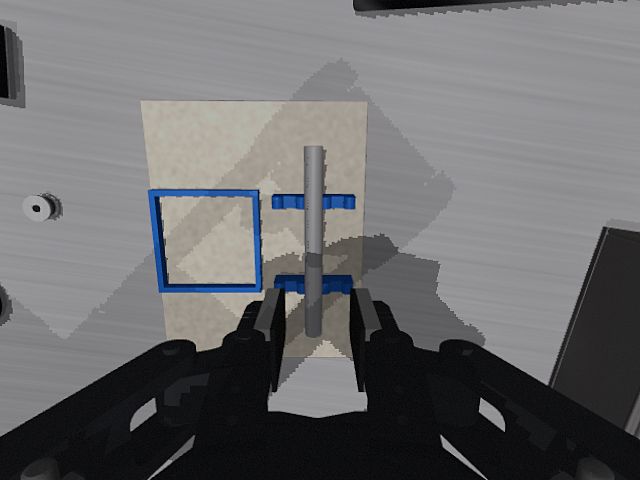

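Call:
{"fn": "play_rows", "kwargs": {"steps": [[[27,77,0,0,0,-3],[54,154,0,0,0,-6],[82,230,0,0,0,-8.7],[82,230,0,0,0,-8.7],[82,230,0,0,0,-8.7],[82,230,0,0,0,-8.7],[82,230,0,0,0,-8.7],[82,230,0,0,0,-8.7],[82,230,0,0,0,-8.7],[82,230,0,0,0,-8.7]]], "hand": 68}}

```text
clock: 10.12
ee_pos: [0.6312, -0.0918, 0.1242]
eef_rot: [0.001, 1.0, -0.001, 0.002]
contact_force: [-0.6, -0.6, 0.0]
finger_gap: 0.068
```

```bash
python3 v.py w7.png; cat > m7.py <<'E'
from fit import *
import sys
c=shot('wrist'); n=sys.argv[1]; p0=[float(v) for v in sys.argv[2:5]]
P={'motor_tall':[box(-21,21,-21,21,0,44)]+cyl(5,44,62),'motor_flat':cyl(42,0,26)+cyl(5,26,44),'bearing_block':[box(-17,17,-15,15,0,28)],'rod_short':rod(85)}[n]
for d in spotter.regions_of('wrist',n)[:2]:
    print(n,round(d['p'],2),d['mask'].sum(),fit([(c,d['mask'].astype(np.float32))],P,p0))
st()
E
python3 m7.py motor_tall .6335 -.092 0.02
```

```text
t 10.12 tcp mm [631.2 -91.8 124.2] graspyaw -0.1 tilt [ 0.004 -0.002] gap 68.0 F [-0.6 -0.6  0. ] q6 1.32
motor_tall 0.64 5235 (array([ 6.329e+02, -9.240e+01, -4.000e-01]), np.float64(0.02))
t 10.27 tcp mm [631.7 -92.1 125. ] graspyaw -0.1 tilt [ 0.005 -0.002] gap 67.8 F [-0.2  0.2  0.3] q6 1.32
```

View pics/w7.png

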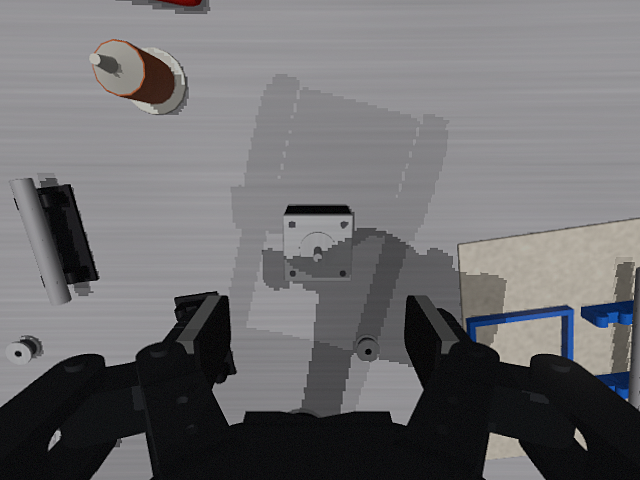

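Call:
{"fn": "play_rows", "kwargs": {"steps": [[[1.3,-0.3,-35,0,0.3,0],[1.3,-0.3,-70,0,0.3,0],[1.3,-0.3,-95,0,0.3,0],[1.3,-0.3,-108,0,0.3,0],[1.3,-0.3,-112,0,0.3,0],[1.3,-0.3,-112,0,0.3,0],[1.3,-0.3,-112,0,0.3,0]]]}}

```text
clock: 10.85
ee_pos: [0.634, -0.093, 0.0141]
eef_rot: [0.001, 1.0, -0.001, 0.001]
contact_force: [0.2, 0.2, 1.0]
finger_gap: 0.0679
```

Call:
{"fn": "play_rows", "kwargs": {"steps": [[[0,0,0,0,0,0],[0,0,0,0,0,0],[0,0,0,0,0,0],[0,0,0,0,0,0],[0,0,0,0,0,0],[0,0,0,0,0,0]]], "hand": 30, "force": 60}}

```text
clock: 11.35
ee_pos: [0.6358, -0.0933, 0.0163]
eef_rot: [0.001, 1.0, -0.001, 0.003]
contact_force: [-0.1, -0.0, 5.8]
finger_gap: 0.0407
```

```bash
python3 v.py w8.png
```

```text
t 11.35 tcp mm [635.8 -93.3  16.3] graspyaw -0.1 tilt [ 0.006 -0.003] gap 40.7 F [-0.1 -0.   5.8] q6 1.32
```

View pics/w8.png

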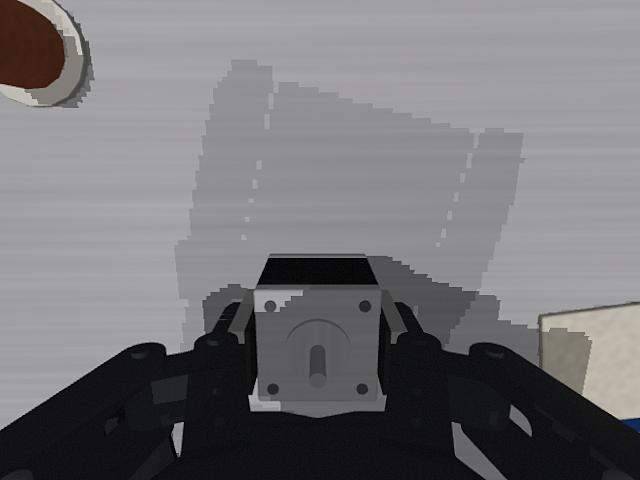

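Call:
{"fn": "play_rows", "kwargs": {"steps": [[[0,0,12,0.2,0.35,0],[0,0,35,0.2,0.35,0],[-10,-15,60,0.2,0.35,2],[-30,-47,60,0.2,0.35,4],[-50,-80,60,0.2,0.35,6],[-70,-112,60,0.2,0.35,8.7],[-90,-143,60,0.2,0.35,8.7],[-95.6,-152,60,0.2,0.35,8.7],[-95.6,-152,60,0.2,0.35,8.7],[-95.6,-152,60,0.2,0.35,8.7]]]}}

```text
clock: 12.23
ee_pos: [0.5401, -0.2456, 0.0767]
eef_rot: [-0.001, 0.997, 0.074, 0.0]
contact_force: [0.1, 0.9, -3.1]
finger_gap: 0.041
```

Call:
{"fn": "play_rows", "kwargs": {"steps": [[[0,0,0,0,0,0],[0,0,0,0,0,0]]]}}

```text
clock: 12.4
ee_pos: [0.5409, -0.2445, 0.0769]
eef_rot: [-0.001, 0.997, 0.074, 0.0]
contact_force: [0.4, -0.3, -3.5]
finger_gap: 0.0407
```

```bash
python3 v.py w9.png;  python3 -c "
from h import *
shot('side','s9.png');st()
import cv2
i=cv2.imread('pics/s9.png')[130:280,360:560]; cv2.imwrite('pics/s9.png',cv2.resize(i,None,fx=4,fy=4,interpolation=2))"
```

```text
t 12.4 tcp mm [ 540.9 -244.5   76.9] graspyaw 8.5 tilt [0.001 0.001] gap 40.7 F [ 0.4 -0.3 -3.5] q6 0.88
t 12.5 tcp mm [ 540.8 -244.5   76.7] graspyaw 8.5 tilt [0.    0.001] gap 40.9 F [ 0.  -0.1 -3.8] q6 0.88
```

View pics/w9.png

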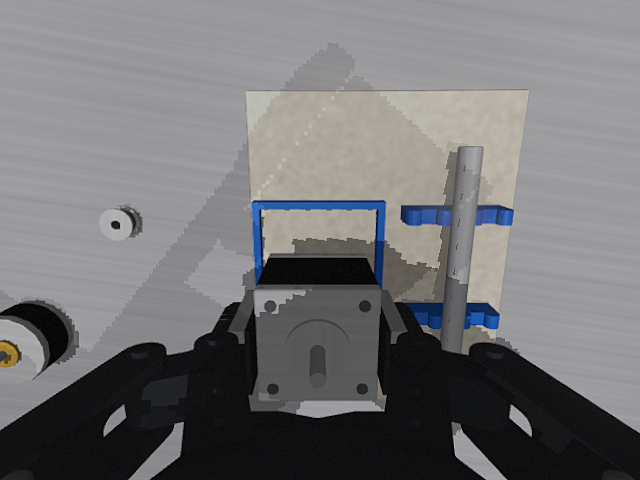

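View pics/s9.png

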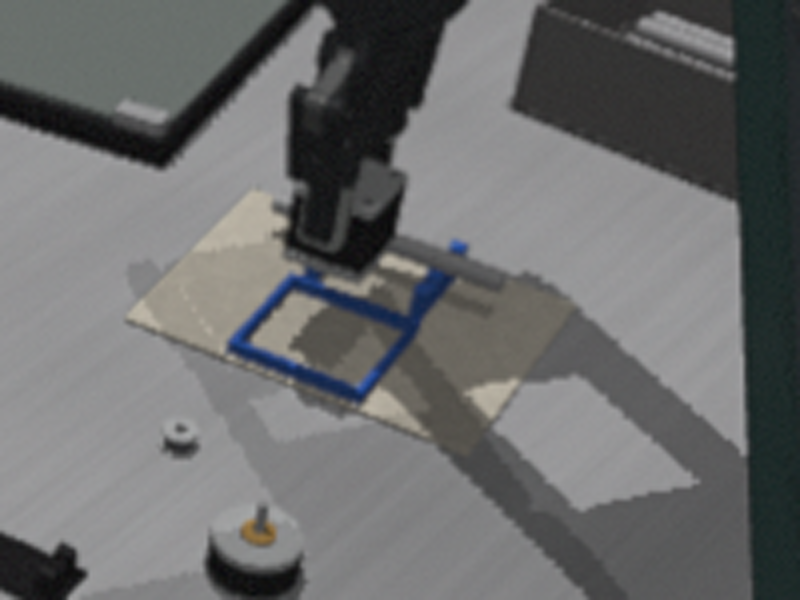

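Call:
{"fn": "play_rows", "kwargs": {"steps": [[[-0.5,-0.8,-20,0,0,0],[-0.5,-0.8,-35,0,0,0],[-0.5,-0.8,-46,0,0,0],[-0.5,-0.8,-52,0,0,0],[-0.5,-0.8,-54,0,0,0],[-0.5,-0.8,-55,0,0,0],[-0.5,-0.8,-55.5,0,0,0],[-0.5,-0.8,-55.5,0,0,0],[-0.5,-0.8,-55.5,0,0,0]]]}}

```text
clock: 13.25
ee_pos: [0.5408, -0.2456, 0.0219]
eef_rot: [-0.0, 0.997, 0.074, 0.001]
contact_force: [-1.2, 0.7, -2.5]
finger_gap: 0.041
```

Call:
{"fn": "play_rows", "kwargs": {"steps": [[[0,0,-0.8,0,0,0],[0,0,-1.5,0,0,0],[0,0,-1.5,0,0,0],[0,0,-1.5,0,0,0]]]}}

```text
clock: 13.58
ee_pos: [0.5408, -0.2457, 0.0205]
eef_rot: [-0.0, 0.997, 0.074, 0.001]
contact_force: [0.4, -0.2, -4.7]
finger_gap: 0.041
```

Call:
{"fn": "play_rows", "kwargs": {"steps": [[[0,0,-0.6,0,0,0],[0,0,-1.2,0,0,0],[0,0,-1.2,0,0,0],[0,0,-1.2,0,0,0]]]}}

```text
clock: 13.92
ee_pos: [0.5408, -0.2457, 0.0204]
eef_rot: [-0.0, 0.997, 0.074, 0.001]
contact_force: [-2.0, 0.9, 7.2]
finger_gap: 0.041
```

Contact at 20.4 as predicted. Release.

Call:
{"fn": "play_rows", "kwargs": {"steps": [[[0,0,0,0,0,0],[0,0,0,0,0,0],[0,0,0,0,0,0],[0,0,0,0,0,0]]], "hand": 52}}

```text
clock: 14.25
ee_pos: [0.541, -0.2458, 0.0204]
eef_rot: [-0.0, 0.997, 0.074, 0.001]
contact_force: [0.3, -0.3, 1.4]
finger_gap: 0.0518
```

Call:
{"fn": "play_rows", "kwargs": {"steps": [[[0,0,10,0,0,0],[0,0,30,0,0,0],[0,0,65,0,0,0],[0,0,100,0,0,0],[0,0,115,0,0,0],[0,0,115,0,0,0]]]}}

```text
clock: 14.75
ee_pos: [0.5439, -0.2475, 0.1406]
eef_rot: [0.002, 0.997, 0.074, 0.005]
contact_force: [0.6, -1.1, -0.4]
finger_gap: 0.0521
```

```bash
python3 v.py w10.png
```

```text
t 14.75 tcp mm [ 543.9 -247.5  140.6] graspyaw 8.5 tilt [ 0.01  -0.004] gap 52.1 F [ 0.6 -1.1 -0.4] q6 0.88
```

View pics/w10.png

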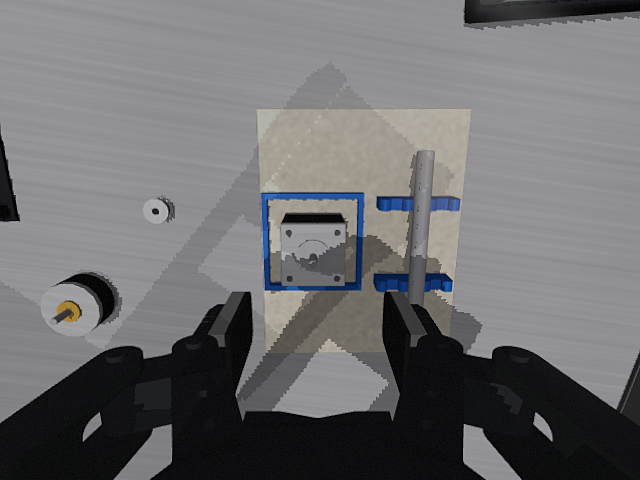

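Call:
{"fn": "play_rows", "kwargs": {"steps": [[[88,336,5,0,0,-1.5],[88,336,5,0,0,-1.5],[88,336,5,0,0,-1.5],[88,336,5,0,0,-1.5],[88,336,5,0,0,-1.5],[88,336,5,0,0,-1.5],[88,336,5,0,0,-1.5],[88,336,5,0,0,-1.5],[88,336,5,0,0,-1.5],[88,336,5,0,0,-1.5]]], "hand": 45}}

```text
clock: 15.63
ee_pos: [0.6304, 0.093, 0.1419]
eef_rot: [0.001, 0.998, 0.063, 0.003]
contact_force: [-0.4, -0.5, 0.2]
finger_gap: 0.045
```

Call:
{"fn": "play_rows", "kwargs": {"steps": [[[0,0,0,0,0,0],[0,0,0,0,0,0]]]}}

```text
clock: 15.8
ee_pos: [0.6293, 0.0925, 0.1407]
eef_rot: [0.001, 0.998, 0.063, 0.001]
contact_force: [-0.1, -0.1, -0.2]
finger_gap: 0.0448
```

```bash
python3 v.py w11.png; python3 m7.py rod_short .631 .090 .13
```

```text
t 15.8 tcp mm [629.3  92.5 140.7] graspyaw 7.3 tilt [ 0.003 -0.002] gap 44.8 F [-0.1 -0.1 -0.2] q6 1.48
rod_short 0.73 1987 (array([630.9,  89.6,   7.1]), np.float64(0.05))
t 15.95 tcp mm [629.9  91.5 141.5] graspyaw 7.2 tilt [ 0.004 -0.002] gap 45.2 F [-0.2  0.1  0.4] q6 1.48
```

View pics/w11.png

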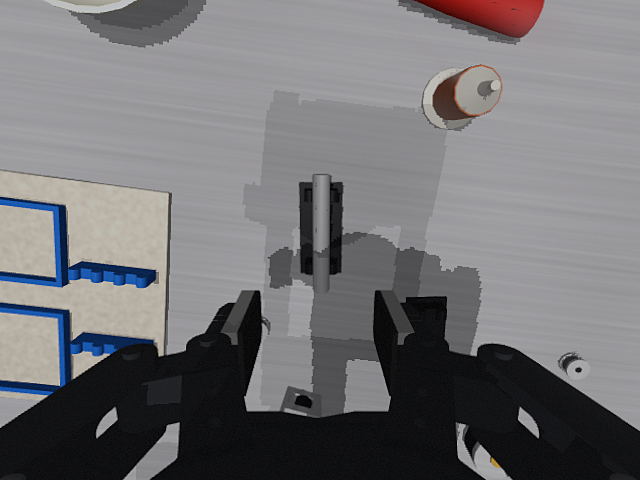

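Call:
{"fn": "play_rows", "kwargs": {"steps": [[[1,-1.9,-40,0.1,0.25,0],[1,-1.9,-80,0.1,0.25,0],[1,-1.9,-105,0.1,0.25,0],[1,-1.9,-122,0.1,0.25,0],[1,-1.9,-133,0.1,0.25,0],[1,-1.9,-133.5,0.1,0.25,0],[1,-1.9,-133.5,0.1,0.25,0]]]}}

```text
clock: 16.53
ee_pos: [0.6309, 0.0889, 0.0081]
eef_rot: [0.0, 0.998, 0.062, -0.0]
contact_force: [0.4, 0.1, 1.0]
finger_gap: 0.0451
```

Call:
{"fn": "play_rows", "kwargs": {"steps": [[[0,0,0,0,0,0],[0,0,0,0,0,0],[0,0,0,0,0,0],[0,0,0,0,0,0],[0,0,0,0,0,0],[0,0,0,0,0,0]]], "hand": 5, "force": 60}}

```text
clock: 17.03
ee_pos: [0.6321, 0.0899, 0.0096]
eef_rot: [-0.0, 0.998, 0.062, 0.001]
contact_force: [-0.5, 5.0, 7.0]
finger_gap: 0.0096
```

```bash
python3 v.py w12.png
```

```text
t 17.03 tcp mm [632.1  89.9   9.6] graspyaw 7.1 tilt [0.002 0.001] gap 9.6 F [-0.5  5.   7. ] q6 1.48
```

View pics/w12.png

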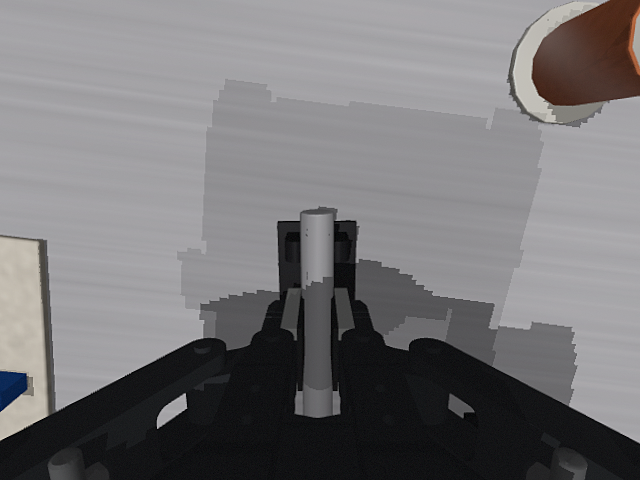

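Call:
{"fn": "play_rows", "kwargs": {"steps": [[[0,0,15,0,0,0],[0,0,35,0,0,0],[0,0,75,0,0,0],[-20,15,100,0,0,-2],[-50,40,110,0,0,-5],[-80,75,110,0,0,-7.3],[-80,80,110,0,0,-7.3],[-80,80,110,0,0,-7.3],[-80,80,110,0,0,-7.3],[-80,80,110,0,0,-7.3]]]}}

```text
clock: 17.92
ee_pos: [0.553, 0.1693, 0.1197]
eef_rot: [0.0, 1.0, -0.001, 0.002]
contact_force: [0.2, -0.3, -1.0]
finger_gap: 0.0094
```

Call:
{"fn": "play_rows", "kwargs": {"steps": [[[0,0,0,0,0,0],[0,0,0,0,0,0],[0,0,0,0,0,0]]]}}

```text
clock: 18.17
ee_pos: [0.5536, 0.1685, 0.1195]
eef_rot: [0.0, 1.0, -0.002, 0.002]
contact_force: [0.2, 0.4, -1.4]
finger_gap: 0.0096
```

```bash
python3 v.py w13.png; cat > m8.py <<'E'
from m5 import *
c=shot('wrist'); v=np.ones((480,640),np.float32); v[:,265:]=0; v[300:]=0
x,f=wfit(c,T2,(551,280,-.2),v,'w13o.png'); print(x,f)
a=np.radians(x[2]); print('notch',x[0]+39*np.sin(a),x[1]-39*np.cos(a)); st()
E
python3 m8.py
```

```text
t 18.17 tcp mm [553.6 168.5 119.5] graspyaw -0.2 tilt [ 0.003 -0.   ] gap 9.6 F [ 0.2  0.4 -1.4] q6 1.75
[ 5.495e+02  2.792e+02 -3.000e-01] 0.102
notch 549.2957974105747 240.20053460235033
t 18.27 tcp mm [553.3 168.7 119.5] graspyaw -0.2 tilt [ 0.003 -0.   ] gap 9.5 F [-0.7  0.1  0.1] q6 1.75
```

View pics/w13.png

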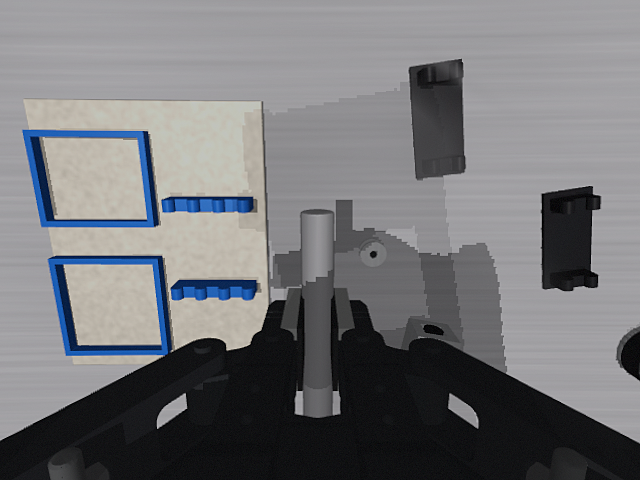

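View pics/w13o.png

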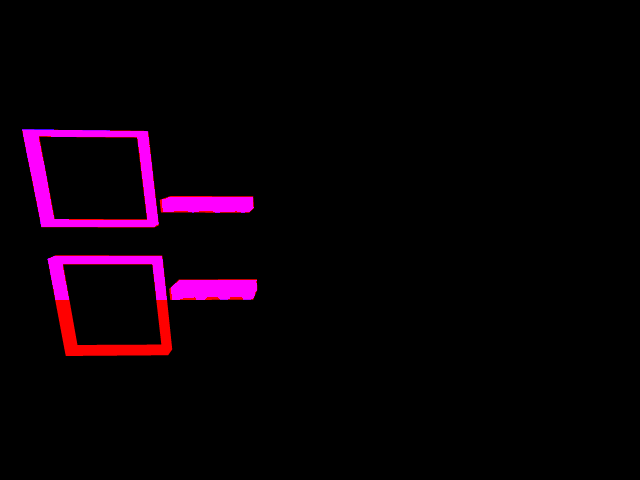

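Call:
{"fn": "play_rows", "kwargs": {"steps": [[[-1,35,0,0,0.15,0],[-2.4,65,-15,0,0.15,0],[-2.4,71.7,-45,0,0.15,0],[-2.4,71.7,-70,0,0.15,0],[-2.4,71.7,-83,0,0.15,0],[-2.4,71.7,-83,0,0.15,0],[-2.4,71.7,-83,0,0.15,0],[-2.4,71.7,-83,0,0.15,0]]]}}

```text
clock: 18.93
ee_pos: [0.5519, 0.2404, 0.0373]
eef_rot: [-0.0, 1.0, -0.002, 0.001]
contact_force: [0.6, 0.3, -0.8]
finger_gap: 0.0098
```

```bash
python3 v.py w14.png
```

```text
t 18.93 tcp mm [551.9 240.4  37.3] graspyaw -0.2 tilt [0.002 0.   ] gap 9.8 F [ 0.6  0.3 -0.8] q6 1.87
```

View pics/w14.png

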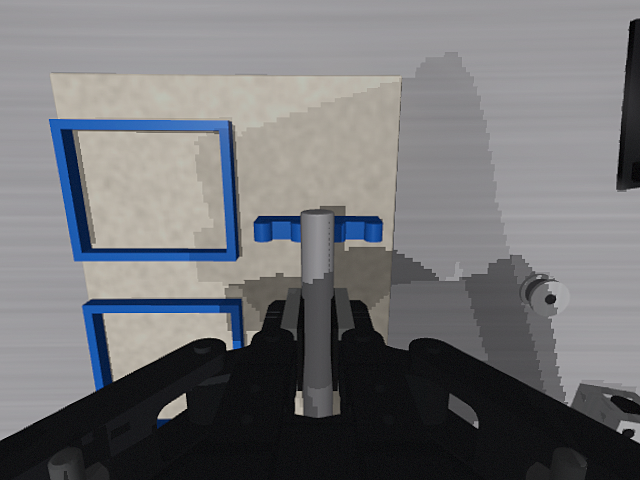

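Call:
{"fn": "play_rows", "kwargs": {"steps": [[[-0.7,0,-8,0,0.1,0],[-0.7,0,-14,0,0.1,0],[-0.7,0,-18,0,0.1,0],[-0.7,0,-21,0,0.1,0],[-0.7,0,-22.5,0,0.1,0],[-0.7,0,-23,0,0.1,0],[-0.7,0,-23.5,0,0.1,0],[-0.7,0,-23.5,0,0.1,0]]]}}

```text
clock: 19.65
ee_pos: [0.5513, 0.2404, 0.0142]
eef_rot: [-0.0, 1.0, -0.002, 0.0]
contact_force: [-0.2, -0.5, -0.6]
finger_gap: 0.0094
```

Call:
{"fn": "play_rows", "kwargs": {"steps": [[[0,0,-0.7,0,0,0],[0,0,-1.4,0,0,0],[0,0,-1.4,0,0,0],[0,0,-1.4,0,0,0]]]}}

```text
clock: 19.98
ee_pos: [0.5514, 0.2403, 0.0137]
eef_rot: [-0.0, 1.0, -0.002, 0.0]
contact_force: [-1.7, -0.4, 5.9]
finger_gap: 0.0097
```

```bash
python3 v.py w15.png
```

```text
t 19.98 tcp mm [551.4 240.3  13.7] graspyaw -0.2 tilt [0.001 0.   ] gap 9.7 F [-1.7 -0.4  5.9] q6 1.87
```

View pics/w15.png

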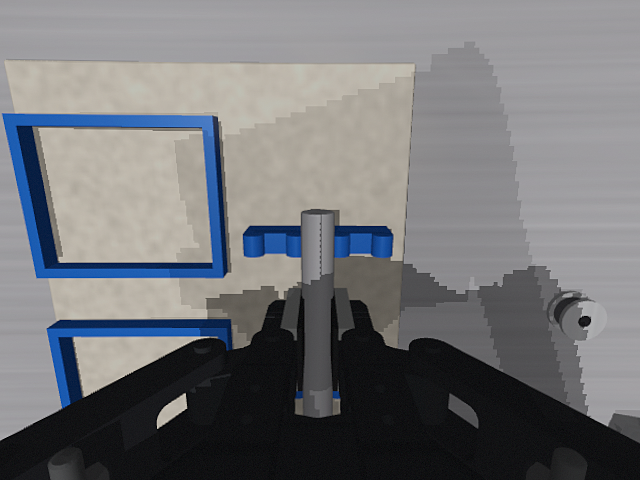

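Seated. Release and retreat.

Call:
{"fn": "play_rows", "kwargs": {"steps": [[[0,0,0,0,0,0],[0,0,0,0,0,0],[0,0,0,0,0,0],[0,0,0,0,0,0]]], "hand": 26}}

```text
clock: 20.37
ee_pos: [0.5515, 0.2404, 0.0137]
eef_rot: [-0.0, 1.0, -0.002, 0.001]
contact_force: [-0.0, 0.4, 0.4]
finger_gap: 0.0258
```

Call:
{"fn": "play_rows", "kwargs": {"steps": [[[0,0,10,0,0,0],[0,0,30,0,0,0],[0,0,70,0,0,0],[0,0,105,0,0,0],[0,0,115,0,0,0],[0,0,115,0,0,0]]]}}

```text
clock: 20.87
ee_pos: [0.5544, 0.2414, 0.133]
eef_rot: [-0.001, 1.0, -0.002, 0.004]
contact_force: [0.7, 0.0, -0.4]
finger_gap: 0.0256
```

```bash
python3 v.py w16.png
```

```text
t 20.87 tcp mm [554.4 241.4 133. ] graspyaw -0.2 tilt [0.009 0.003] gap 25.6 F [ 0.7  0.  -0.4] q6 1.87
```

View pics/w16.png

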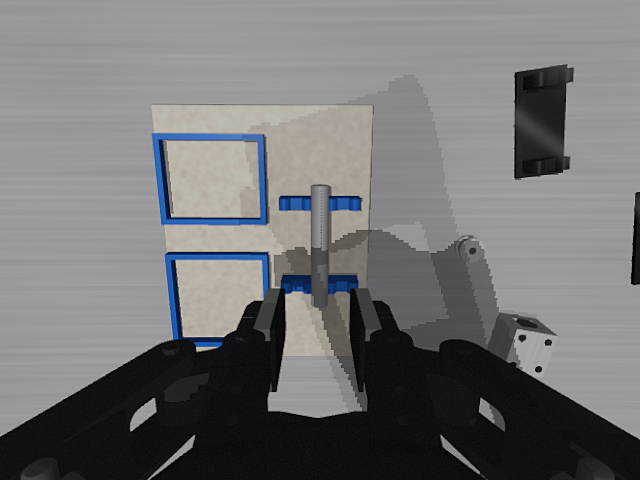

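Call:
{"fn": "play_rows", "kwargs": {"steps": [[[-88,-319,-10,0,0,0],[-88,-319,-10,0,0,0],[-88,-319,-10,0,0,0],[-88,-319,-10,0,0,0],[-88,-319,-10,0,0,0],[-88,-319,-10,0,0,0],[-88,-319,-10,0,0,0],[-88,-319,-10,0,0,0],[-88,-319,-10,0,0,0],[-88,-319,-10,0,0,0]]], "hand": 68}}

```text
clock: 21.75
ee_pos: [0.463, -0.0796, 0.1193]
eef_rot: [-0.001, 1.0, -0.004, 0.001]
contact_force: [1.1, 0.3, -0.1]
finger_gap: 0.0679
```

Call:
{"fn": "play_rows", "kwargs": {"steps": [[[0,0,0,0,0,0],[0,0,0,0,0,0]]]}}

```text
clock: 21.92
ee_pos: [0.4622, -0.0785, 0.1183]
eef_rot: [-0.002, 1.0, -0.004, -0.0]
contact_force: [-0.1, 0.4, 0.0]
finger_gap: 0.068
```

```bash
python3 v.py w17.png; python3 m7.py motor_flat .466 -.078 0
```

```text
t 21.92 tcp mm [462.2 -78.5 118.3] graspyaw -0.4 tilt [-0.     0.003] gap 68.0 F [-0.1  0.4  0. ] q6 1.26
motor_flat 0.71 3440 (array([465.3, -78.9,   3.4]), np.float64(0.04))
t 22.07 tcp mm [463.  -78.3 118.9] graspyaw -0.4 tilt [0.001 0.003] gap 68.3 F [ 0.4  0.2 -0.3] q6 1.26
```

View pics/w17.png

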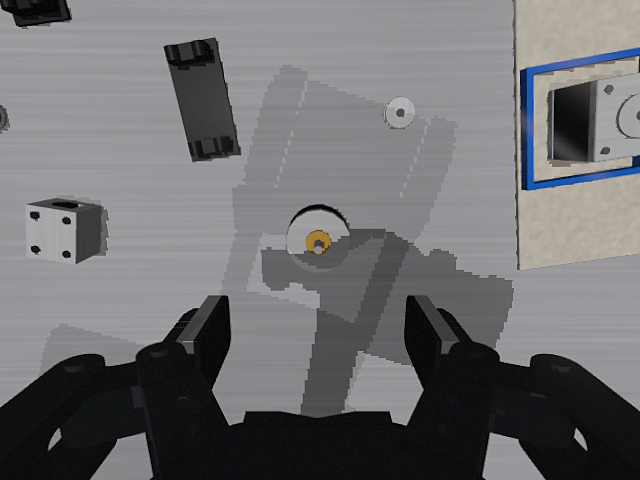

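Call:
{"fn": "play_rows", "kwargs": {"steps": [[[2.5,-0.3,-35,0.2,0,0],[2.5,-0.3,-70,0.2,0,0],[2.5,-0.3,-95,0.2,0,0],[2.5,-0.3,-106,0.2,0,0],[2.5,-0.3,-110,0.2,0,0],[2.5,-0.3,-110,0.2,0,0],[2.5,-0.3,-110,0.2,0,0]]]}}

```text
clock: 22.65
ee_pos: [0.4661, -0.0782, 0.0093]
eef_rot: [-0.003, 1.0, -0.003, 0.001]
contact_force: [-0.7, 0.3, -0.4]
finger_gap: 0.0683
```

Call:
{"fn": "play_rows", "kwargs": {"steps": [[[0,0,0,0,0,0],[0,0,0,0,0,0],[0,0,0,0,0,0],[0,0,0,0,0,0],[0,0,0,0,0,0],[0,0,0,0,0,0]]], "hand": 30, "force": 50}}

```text
clock: 23.15
ee_pos: [0.4672, -0.0784, 0.0108]
eef_rot: [-0.003, 1.0, -0.003, 0.002]
contact_force: [-0.5, 0.7, 8.5]
finger_gap: 0.0402
```

```bash
python3 v.py w18.png;python3 -c "
from h import *
shot('side','s18.png')
import cv2
i=cv2.imread('pics/s18.png')[200:320,350:510]; cv2.imwrite('pics/s18.png',cv2.resize(i,None,fx=5,fy=5,interpolation=2))"
```

```text
t 23.15 tcp mm [467.2 -78.4  10.8] graspyaw -0.3 tilt [0.005 0.005] gap 40.2 F [-0.5  0.7  8.5] q6 1.25
```

View pics/w18.png

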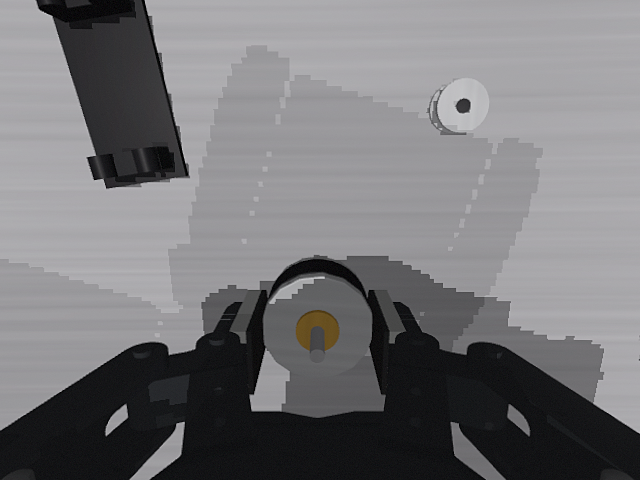

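View pics/s18.png

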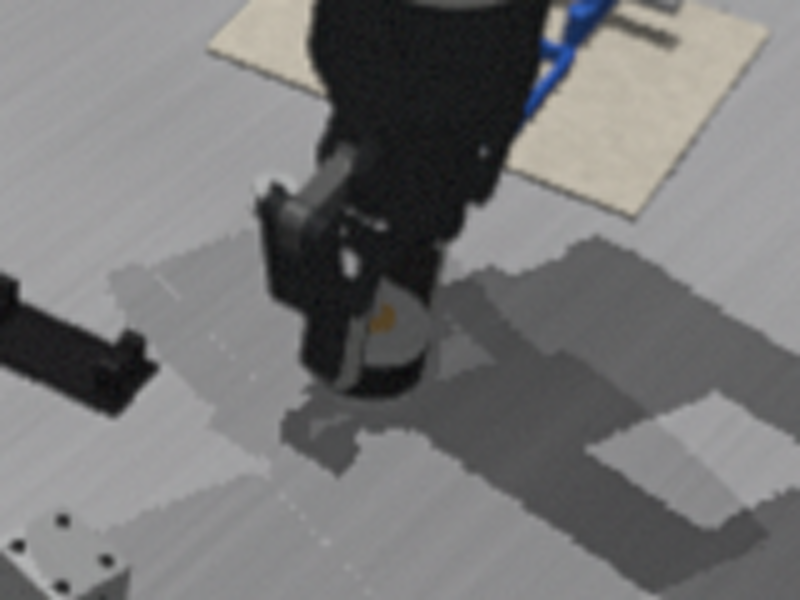

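Call:
{"fn": "play_rows", "kwargs": {"steps": [[[0,0,12,0.2,0.2,0],[0,0,35,0.2,0.2,0],[0,10,65,0.2,0.2,0],[4,40,80,0.2,0.2,0],[8,80,80,0.2,0.2,0],[12,120,80,0.2,0.2,0],[16,160,80,0.2,0.2,0],[20,200,80,0.2,0.2,0],[24,240,80,0.2,0.2,0],[28,280,80,0.2,0.2,0]]]}}

```text
clock: 24.08
ee_pos: [0.495, 0.2036, 0.0915]
eef_rot: [-0.005, 1.0, -0.003, 0.001]
contact_force: [0.7, -1.2, -2.6]
finger_gap: 0.04
```

```bash
python3 -c "
from h import *
st()"
```

```text
t 24.08 tcp mm [495.  203.6  91.5] graspyaw -0.3 tilt [0.002 0.009] gap 40.0 F [ 0.7 -1.2 -2.6] q6 1.82
```

Call:
{"fn": "play_rows", "kwargs": {"steps": [[[5,40,0,0.3,0.1,0],[10,80,0,0.3,0.1,0],[12.2,106,0,0.3,0.1,0],[12.2,112.2,-5,0.3,0.1,0],[12.2,112.2,-15,0.3,0.1,0],[12.2,112.2,-25,0.3,0.1,0],[12.2,112.2,-25,0.3,0.1,0],[12.2,112.2,-25,0.3,0.1,0]]]}}

```text
clock: 24.75
ee_pos: [0.5058, 0.3136, 0.0652]
eef_rot: [-0.006, 1.0, -0.003, -0.001]
contact_force: [0.2, -0.4, -2.2]
finger_gap: 0.0404
```

```bash
python3 v.py w19.png;python3 -c "
from h import *
shot('side','s19.png');st()
import cv2
i=cv2.imread('pics/s19.png')[270:450,140:350]; cv2.imwrite('pics/s19.png',cv2.resize(i,None,fx=3.3,fy=3.3,interpolation=2))"
```

```text
t 24.75 tcp mm [505.8 313.6  65.2] graspyaw -0.4 tilt [-0.003  0.012] gap 40.4 F [ 0.2 -0.4 -2.2] q6 2.0
t 24.85 tcp mm [507.1 314.3  66.4] graspyaw -0.4 tilt [-0.     0.014] gap 40.2 F [ 1.4 -0.1 -1.5] q6 2.0
```

View pics/w19.png

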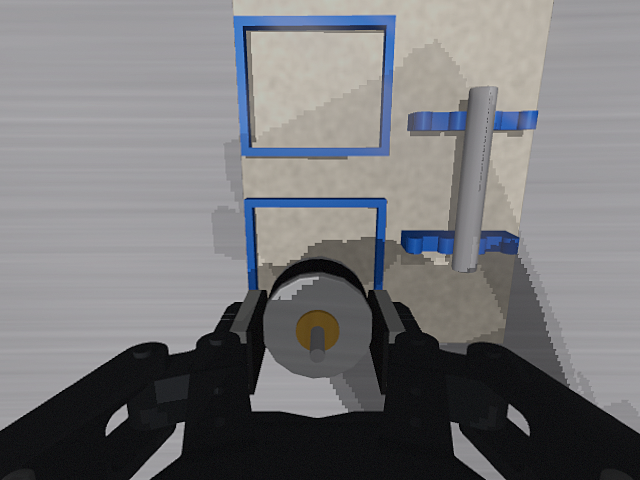

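View pics/s19.png

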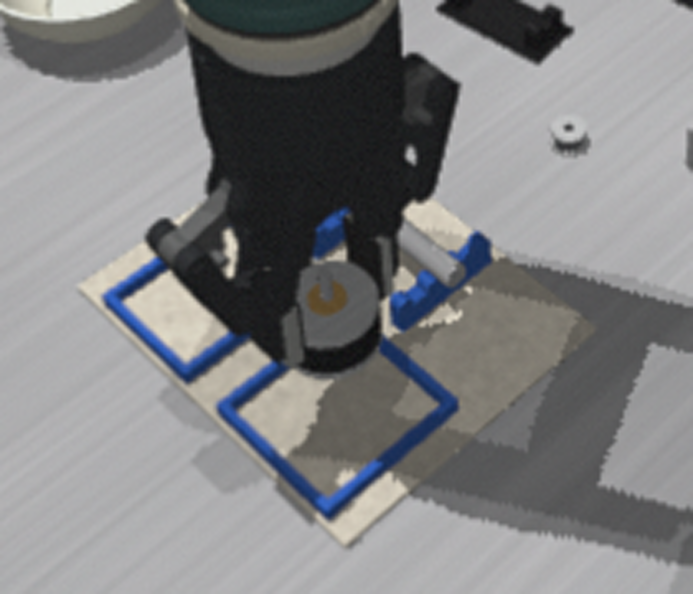

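Call:
{"fn": "play_rows", "kwargs": {"steps": [[[0,1.5,-15,-0.8,0,0],[0,1.5,-30,-0.8,0,0],[0,1.5,-40,-0.8,0,0],[0,1.5,-46,-0.8,0,0],[0,1.5,-49,-0.8,0,0],[0,1.5,-50,-0.8,0,0],[0,1.5,-50,-0.8,0,0],[0,1.5,-50,-0.8,0,0]]]}}

```text
clock: 25.52
ee_pos: [0.5076, 0.316, 0.0168]
eef_rot: [-0.0, 1.0, -0.004, 0.0]
contact_force: [-1.1, 0.2, -1.4]
finger_gap: 0.0402
```

```bash
python3 -c "
from h import *
st()"
```

```text
t 25.52 tcp mm [507.6 316.   16.8] graspyaw -0.4 tilt [0. 0.] gap 40.2 F [-1.1  0.2 -1.4] q6 2.02
```

Call:
{"fn": "play_rows", "kwargs": {"steps": [[[0,0,-0.7,0,0,0],[0,0,-1.4,0,0,0],[0,0,-2.1,0,0,0],[0,0,-2.1,0,0,0],[0,0,-2.1,0,0,0]]]}}

```text
clock: 25.93
ee_pos: [0.5078, 0.3162, 0.015]
eef_rot: [-0.0, 1.0, -0.004, 0.001]
contact_force: [-0.3, 0.3, -0.8]
finger_gap: 0.0401
```

Call:
{"fn": "play_rows", "kwargs": {"steps": [[[0,0,-0.7,0,0,0],[0,0,-1.3,0,0,0],[0,0,-1.3,0,0,0],[0,0,-1.3,0,0,0]]]}}

```text
clock: 26.27
ee_pos: [0.5078, 0.3162, 0.0148]
eef_rot: [-0.0, 1.0, -0.003, 0.001]
contact_force: [-2.8, -1.6, 9.8]
finger_gap: 0.0398
```

Contact at the predicted height. Release and rise.

Call:
{"fn": "play_rows", "kwargs": {"steps": [[[0,0,0,0,0,0],[0,0,0,0,0,0],[0,0,0,0,0,0],[0,0,0,0,0,0]]], "hand": 52}}

```text
clock: 26.6
ee_pos: [0.5079, 0.3162, 0.0148]
eef_rot: [-0.0, 1.0, -0.003, 0.001]
contact_force: [-0.5, -0.2, -0.1]
finger_gap: 0.0521
```

Call:
{"fn": "play_rows", "kwargs": {"steps": [[[0,0,10,0,0,0],[0,0,30,0,0,0],[0,0,65,0,0,0],[0,0,100,0,0,0],[0,0,110,0,0,0],[0,0,110,0,0,0]]]}}

```text
clock: 27.1
ee_pos: [0.5105, 0.3175, 0.129]
eef_rot: [-0.002, 1.0, -0.003, 0.004]
contact_force: [0.4, -0.0, 0.4]
finger_gap: 0.0521
```

```bash
python3 v.py w20.png
```

```text
t 27.1 tcp mm [510.5 317.5 129. ] graspyaw -0.4 tilt [0.008 0.004] gap 52.1 F [ 0.4 -0.   0.4] q6 2.02
```

View pics/w20.png

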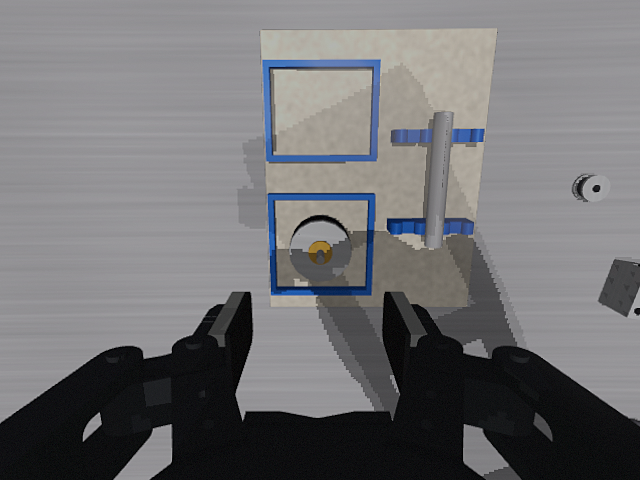

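Call:
{"fn": "play_rows", "kwargs": {"steps": [[[-36,-228,-15,0,0,-10.4],[-36,-228,-15,0,0,-10.4],[-36,-228,-15,0,0,-10.4],[-36,-228,-15,0,0,-10.4],[-36,-228,-15,0,0,-10.4],[-36,-228,-15,0,0,-10.4],[-36,-228,-15,0,0,-10.4],[-36,-228,-15,0,0,-10.4],[-36,-228,-15,0,0,-10.4],[-36,-228,-15,0,0,-10.4]]], "hand": 55}}

```text
clock: 27.98
ee_pos: [0.473, 0.0897, 0.1112]
eef_rot: [-0.001, 0.996, -0.094, 0.002]
contact_force: [0.4, 1.2, -0.3]
finger_gap: 0.0548
```

```bash
python3 v.py w21.png; python3 m7.py bearing_block .4725 .0887 -.17
```

```text
t 27.98 tcp mm [473.   89.7 111.2] graspyaw -10.7 tilt [0.005 0.002] gap 54.8 F [ 0.4  1.2 -0.3] q6 1.8
bearing_block 0.72 2937 (array([471.4,  88. ,  -9.8]), np.float64(0.02))
t 28.13 tcp mm [473.2  89.8 111.6] graspyaw -10.7 tilt [0.005 0.002] gap 55.2 F [-0.  -0.4 -0.7] q6 1.8
```

View pics/w21.png

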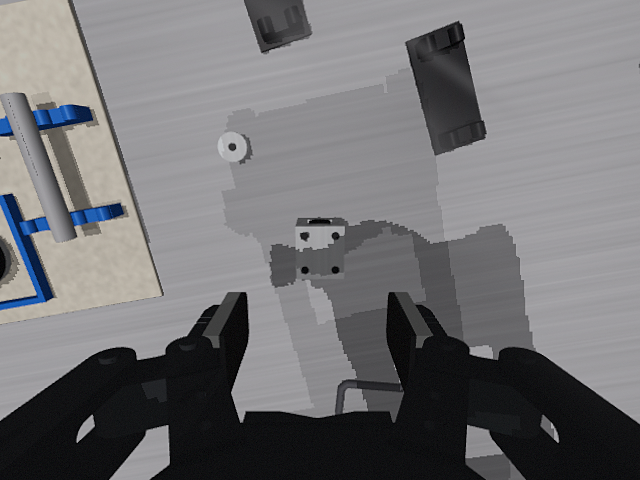

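Call:
{"fn": "play_rows", "kwargs": {"steps": [[[-1.8,-1.8,-35,0,0.3,0.7],[-1.8,-1.8,-70,0,0.3,0.7],[-1.8,-1.8,-90,0,0.3,0.7],[-1.8,-1.8,-100,0,0.3,0.7],[-1.8,-1.8,-103,0,0.3,0.7],[-1.8,-1.8,-103,0,0.3,0.7],[-1.8,-1.8,-103,0,0.3,0.7]]]}}

```text
clock: 28.72
ee_pos: [0.4723, 0.0883, 0.0093]
eef_rot: [-0.001, 0.996, -0.087, 0.001]
contact_force: [-0.1, -0.1, 0.3]
finger_gap: 0.0549
```

Call:
{"fn": "play_rows", "kwargs": {"steps": [[[0,0,0,0,0,0],[0,0,0,0,0,0],[0,0,0,0,0,0],[0,0,0,0,0,0],[0,0,0,0,0,0],[0,0,0,0,0,0]]], "hand": 18, "force": 50}}

```text
clock: 29.22
ee_pos: [0.4736, 0.0884, 0.0108]
eef_rot: [-0.001, 0.996, -0.087, 0.002]
contact_force: [-1.0, 1.5, 6.4]
finger_gap: 0.0288
```

```bash
python3 v.py w22.png
```

```text
t 29.22 tcp mm [473.6  88.4  10.8] graspyaw -10.0 tilt [0.005 0.002] gap 28.8 F [-1.   1.5  6.4] q6 1.78
```

View pics/w22.png

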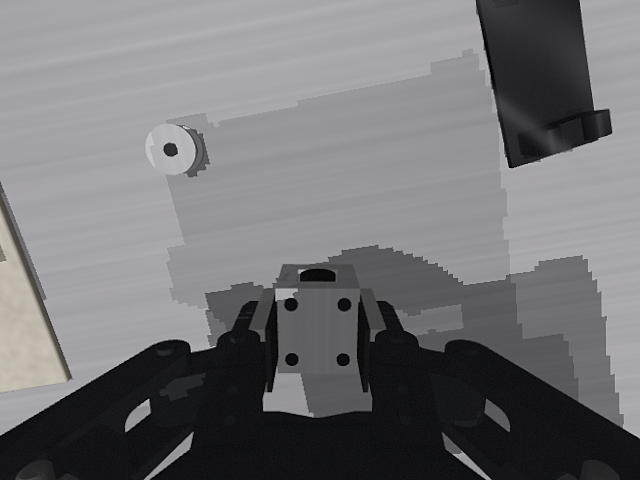

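Call:
{"fn": "play_rows", "kwargs": {"steps": [[[0,0,12,0,0.3,0],[0,0,35,0,0.3,0],[5,10,65,0,0.3,2],[23,43,80,0,0.3,4],[41,76,80,0,0.3,6],[59,109,80,0,0.3,8],[77,142,80,0,0.3,9.7],[95,175,80,0,0.3,9.7],[113,208,80,0,0.3,9.7],[124,227,80,0,0.3,9.7]]]}}

```text
clock: 30.1
ee_pos: [0.5997, 0.3193, 0.0921]
eef_rot: [-0.002, 1.0, -0.002, 0.001]
contact_force: [0.7, 0.3, -0.2]
finger_gap: 0.0286
```

Call:
{"fn": "play_rows", "kwargs": {"steps": [[[0,0,0,0,0,0],[0,0,0,0,0,0],[0,0,0,0,0,0]]]}}

```text
clock: 30.35
ee_pos: [0.5989, 0.3187, 0.0922]
eef_rot: [-0.002, 1.0, -0.002, 0.001]
contact_force: [0.2, 0.2, -1.2]
finger_gap: 0.0289
```

```bash
python3 -c "
from h import *
st()"
```

```text
t 30.35 tcp mm [598.9 318.7  92.2] graspyaw -0.2 tilt [0.002 0.004] gap 28.9 F [ 0.2  0.2 -1.2] q6 1.96
```

Call:
{"fn": "play_rows", "kwargs": {"steps": [[[-1.4,-3.3,-20,-0.2,0.1,0],[-1.4,-3.3,-40,-0.2,0.1,0],[-1.4,-3.3,-50,-0.2,0.1,0],[-1.4,-3.3,-52,-0.2,0.1,0],[-1.4,-3.3,-52,-0.2,0.1,0],[-1.4,-3.3,-52,-0.2,0.1,0]]]}}

```text
clock: 30.85
ee_pos: [0.5978, 0.3151, 0.041]
eef_rot: [-0.0, 1.0, -0.002, 0.0]
contact_force: [-0.4, -0.1, -0.7]
finger_gap: 0.0292
```

```bash
python3 v.py w23.png
```

```text
t 30.85 tcp mm [597.8 315.1  41. ] graspyaw -0.2 tilt [0.001 0.   ] gap 29.2 F [-0.4 -0.1 -0.7] q6 1.96
```

View pics/w23.png

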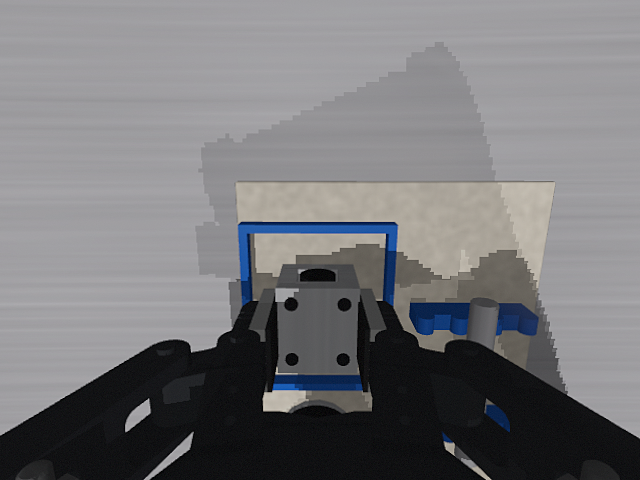

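Block is centred over the small bay. Lower.

Call:
{"fn": "play_rows", "kwargs": {"steps": [[[0,0,-10,0,0,0],[0,0,-17,0,0,0],[0,0,-22,0,0,0],[0,0,-24,0,0,0],[0,0,-25,0,0,0],[0,0,-25.7,0,0,0],[0,0,-25.7,0,0,0],[0,0,-25.7,0,0,0]]]}}

```text
clock: 31.57
ee_pos: [0.5984, 0.3155, 0.0158]
eef_rot: [-0.0, 1.0, -0.002, 0.001]
contact_force: [-0.9, -0.6, -0.3]
finger_gap: 0.0288
```

Call:
{"fn": "play_rows", "kwargs": {"steps": [[[0,0,-0.6,0,0,0],[0,0,-1.1,0,0,0],[0,0,-1.1,0,0,0],[0,0,-1.1,0,0,0]]]}}

```text
clock: 31.9
ee_pos: [0.5986, 0.3156, 0.0149]
eef_rot: [-0.001, 1.0, -0.002, 0.001]
contact_force: [0.1, 0.1, -0.4]
finger_gap: 0.0292
```

Call:
{"fn": "play_rows", "kwargs": {"steps": [[[0,0,-0.6,0,0,0],[0,0,-1.1,0,0,0],[0,0,-1.1,0,0,0],[0,0,-1.1,0,0,0]]]}}

```text
clock: 32.23
ee_pos: [0.5986, 0.3156, 0.0149]
eef_rot: [-0.001, 1.0, -0.002, 0.001]
contact_force: [-1.6, -1.3, 7.2]
finger_gap: 0.0288
```

Call:
{"fn": "play_rows", "kwargs": {"steps": [[[0,0,0,0,0,0],[0,0,0,0,0,0],[0,0,0,0,0,0],[0,0,0,0,0,0]]], "hand": 40}}

```text
clock: 32.57
ee_pos: [0.5986, 0.3155, 0.0147]
eef_rot: [-0.001, 1.0, -0.002, 0.001]
contact_force: [-0.0, 0.1, 0.8]
finger_gap: 0.0398
```

Call:
{"fn": "play_rows", "kwargs": {"steps": [[[0,0,10,0,0,0],[0,0,30,0,0,0],[0,0,65,0,0,0],[0,0,100,0,0,0],[-20,-20,130,0,0,0],[-50,-60,140,0,0,0],[-70,-100,140,0,0,0],[-70,-100,140,0,0,0],[-70,-100,140,0,0,0]]]}}

```text
clock: 33.32
ee_pos: [0.5263, 0.2129, 0.1556]
eef_rot: [-0.0, 1.0, -0.003, 0.0]
contact_force: [0.3, 0.5, 0.2]
finger_gap: 0.0401
```

```bash
python3 v.py w24.png
```

```text
t 33.32 tcp mm [526.3 212.9 155.6] graspyaw -0.3 tilt [0.001 0.   ] gap 40.1 F [0.3 0.5 0.2] q6 1.84
```

View pics/w24.png

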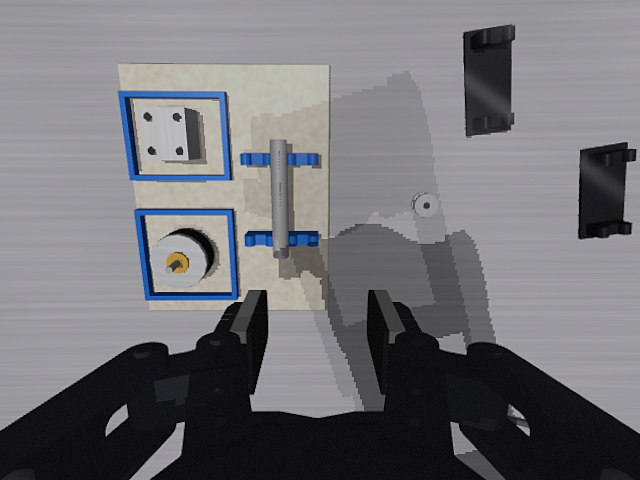

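```bash
cat > m9.py <<'E'
from fit import *
def rod25(L): return [p+[0,0,.004] for p in rod(L)]
up=lambda P:[p+[0,0,.004] for p in P]
for k in ('side','wrist','top'):
    c=shot(k,'fin_'+k+'.png')
    for n,P,t,loc in (('rod_long',rod25(130),(543.3,-281.3,8.7),(0,-39)),('motor_tall',up([box(-21,21,-21,21,0,44)]+cyl(5,44,62)),(543.3,-281.3,8.7),(0,36)),('rod_short',rod25(85),(550,279.5,-.3),(0,-39)),('motor_flat',up(cyl(42,0,26)+cyl(5,26,44)),(550,279.5,-.3),(-45,36)),('bearing_block',up([box(-17,17,-15,15,0,28)]),(550,279.5,-.3),(45,36))):
        a=np.radians(t[2]); Rm=np.array([[np.cos(a),-np.sin(a)],[np.sin(a),np.cos(a)]]); w=Rm@loc+t[:2]
        ds=[d for d in spotter.regions_of(k,n) if np.linalg.norm(hit(c,d['at'],.02)[:2]*1e3-w)<45]
        if not ds: print(k,n,'none'); continue
        r,f=fit([(c,ds[0]['mask'].astype(np.float32))],P,(w[0]/1e3,w[1]/1e3,a))
        print(k,n,'local',np.round(Rm.T@(r[:2]-t[:2]),1),'yaw rel',round(r[2]-t[2],1),f)
E
python3 m9.py
```

```text
side rod_long local [  3.4 -37.4] yaw rel -1.0 0.2
side motor_tall local [ 1.5 37.4] yaw rel 2.6 0.1
side rod_short local [  2.6 -39.8] yaw rel 0.1 0.09
side motor_flat local [-42.3  35.2] yaw rel 1.9 0.12
side bearing_block local [48.4 35. ] yaw rel -1.3 0.05
wrist rod_long none
wrist motor_tall none
wrist rod_short none
wrist motor_flat local [-44.5  36.1] yaw rel 7.6 0.09
wrist bearing_block local [46.4 36.3] yaw rel 0.4 0.04
top rod_long local [  1.6 -37.5] yaw rel -0.3 0.18
top motor_tall local [ 1.6 35.9] yaw rel 0.4 0.06
top rod_short none
top motor_flat none
top bearing_block none
```

View pics/fin_side.png

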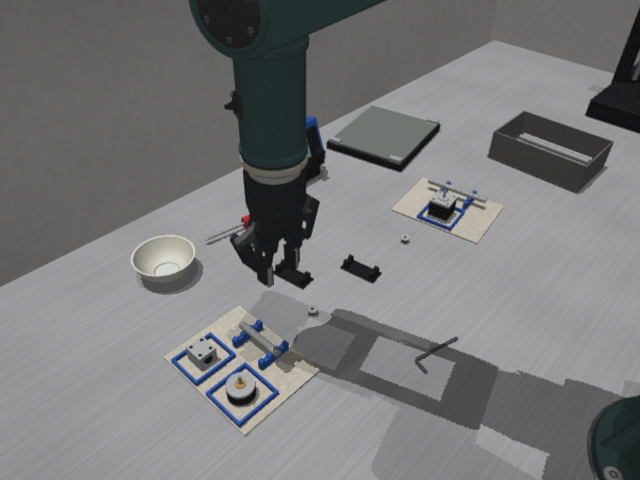

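View pics/fin_top.png

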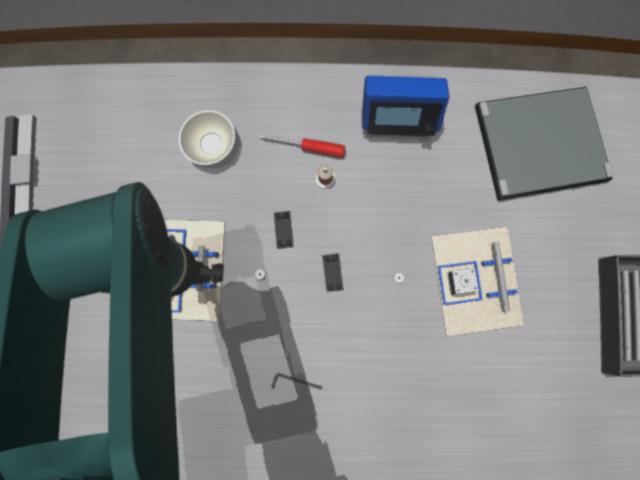

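The cartridge still stands at (326,177), both cradles are empty, and kit one is complete on the right. The arm touches nothing, so I am handing in.

```bash
python3 -c "
from h import *
workorder.sign_off(); st()"
```

```text
the job is handed in; nothing more can be done
the job is handed in; nothing more can be done
```

Both kits are made up and the job is handed in, at about 34 s of robot time. I worked in the order asked:
- **One-bay tray:** the long rod, then the tall motor.
- **Two-bay tray:** the short rod, then the flat motor in the bigger bay and the bearing block in the smaller one.

I lowered each part until the wrist force showed contact, at the height the geometry predicted, before opening the fingers.

**Last checks:**
- **Rods:** both lie in the middle notches of both ribs. The short rod is about 2–3 mm off centre lengthwise and the long rod about 2–3.5 mm. Part of that is the cameras' calibration error of about 2 mm.
- **Motors and block:** both motors stand shaft up and the block stands flat, all well inside their bays.
- **Cartridge:** still upright at its original spot in the last top picture.

**Disagreements:** the side camera placed parts up to 3.4 mm from their targets, the largest being the bearing block. The top and wrist cameras, where they could see, showed at most about 1.6 mm. The top camera could not see the two-bay tray at the end because the arm covered it, so that tray was checked with the side and wrist cameras, and the short rod by the side fit and the wrist picture only.

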